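Lay the kindling, prime and spark the coffee stove

TASK

Get the little wood stove ready to brew: move the mug off the hearth plate and stand it upright on the round cork mat, then stack all the kindling sticks from the dark wooden board crosswise on the plate in layers of two, centred on the yellow marks - the first pair on the marks that run towards the aluminium windscreen, the next pair across them as far apart as the marks that run parallel to the screen, and so on, an odd last stick alone on top. With the tower standing, push the black plunger of the red primer pump fully down to its stop at least three times, letting it come fully up each time, and then twist the orange igniter knob clockwise to its stop and let it spring back. Leave the French press, measuring jug, stir stick and coffee tin where they are, and the mug and tower as placed.

Things in the scene. Friction and masses are not known exactly. Their poses are not given: they have to be found in the camera images.
- hearth: fixed dark steel plate 180 x 180 mm; origin on the table under its centre, flat top 18 mm above the table. 20 mm wide yellow marks: two along its x, centred on y = -37 and +37 mm (1st layer; 3rd lies likewise), two along its y, centred on x = -37 and +37 mm (2nd layer). Fixed aluminium windscreen, 85 mm high, 180 wide, across its x axis at x = +125 mm
- tray: fixed dark wooden board 260 (x) x 330 (y) x 8 mm, carrying the sticks at the start; origin on the table under its centre
- stick0: kindling stick, square bar 140 x 20 x 20 mm, pale wood, 34 g, loose; origin at its middle, x along its length; may be absent. Starts flat on the dark wooden board, in 2 rows of up to 3, middles about 70 mm apart across the sticks
- stick1: kindling stick, square bar 140 x 20 x 20 mm, pale wood, 34 g, loose; origin at its middle, x along its length; may be absent. Starts flat on the dark wooden board, in 2 rows of up to 3, middles about 70 mm apart across the sticks
- stick2: kindling stick, square bar 140 x 20 x 20 mm, pale wood, 34 g, loose; origin at its middle, x along its length; may be absent. Starts flat on the dark wooden board, in 2 rows of up to 3, middles about 70 mm apart across the sticks
- stick3: kindling stick, square bar 140 x 20 x 20 mm, pale wood, 34 g, loose; origin at its middle, x along its length; may be absent. Starts flat on the dark wooden board, in 2 rows of up to 3, middles about 70 mm apart across the sticks
- stick4: kindling stick, square bar 140 x 20 x 20 mm, pale wood, 34 g, loose; origin at its middle, x along its length; may be absent. Starts flat on the dark wooden board, in 2 rows of up to 3, middles about 70 mm apart across the sticks
- stick5: kindling stick, square bar 140 x 20 x 20 mm, pale wood, 34 g, loose; origin at its middle, x along its length; may be absent. Starts flat on the dark wooden board, in 2 rows of up to 3, middles about 70 mm apart across the sticks
- mug: white ceramic mug, outer diameter 66 mm, 85 mm high, 0.2 to 0.33 kg, loose; origin at the centre of its underside, z up, handle on its +y side. Starts upright on the hearth plate
- mat: round cork mat, diameter 110 mm, 5 mm thick, fixed on the table; origin under its centre
- pump_body: red primer pump can, 68 mm across, fixed to the table; origin under its centre
- pump_top (a point): centre of the top of the black plunger head (46 mm disc) on the pump, 132 mm above the table when up; moves down with it
- pump (a joint): how far the plunger is down: 0 up, 0.030 m at its stop; its spring takes 3.5 N to start, 11 N at the stop, and pushes it up again
- igniter_grip (a point): grip point on the axis of the orange igniter knob, 70 mm above the table; the knob is an upright bar 46 mm long (the point's x), 14 mm wide (its y), from 46 to 76 mm above the table on a grey round base 76 mm across and 40 mm high (with a 6 mm black collar under the bar), fixed; the axes turn with the knob
- igniter (a joint): angle of the knob: 0 at rest, grows clockwise seen from above to 1.2 rad at its stop; a spring (0.04 to 0.16 N m) turns it back when released
- french_press: stainless French press, 98 mm across, 212 mm high, handle on its +y side, loose, leave alone; origin under its centre
- jug: blue plastic measuring jug, 100 mm across, 120 mm high, handle on its -y side, loose, leave alone; origin under its centre
- stir_stick: thin wooden stir stick 150 x 9 x 5 mm, darker, lying on the table near the robot, loose, leave alone; origin at the middle of its underside, x along its length
- tin: green coffee tin with a paper label, 74 mm across, 100 mm high, loose, leave alone; origin under its centre
There are look-alikes about, which are no part of the job. What is shaped like the stick3 but pink is not meant. Leave any turquoise look-alike of the mug alone.

How it is judged:
On the way, in this order (a step that is already met when the one before it is completed fails the run):
1. all the sticks that are there stand stacked crosswise on the hearth plate (((z of stick0 in the frame of hearth between 0.022 and 0.034 m and x of stick0 in the frame of hearth between -0.022 and 0.022 m and y of stick0 in the frame of hearth between 0.026 and 0.048 m and angle between the x axis of stick0 and the x axis of hearth, either way round below 0.22 rad) or (z of stick0 in the frame of hearth between 0.022 and 0.034 m and x of stick0 in the frame of hearth between -0.022 and 0.022 m and y of stick0 in the frame of hearth between -0.048 and -0.026 m and angle between the x axis of stick0 and the x axis of hearth, either way round below 0.22 rad) or (z of stick0 in the frame of hearth between 0.042 and 0.054 m and y of stick0 in the frame of hearth between -0.022 and 0.022 m and x of stick0 in the frame of hearth between 0.024 and 0.05 m and angle between the x axis of stick0 and the y axis of hearth, either way round below 0.22 rad) or (z of stick0 in the frame of hearth between 0.042 and 0.054 m and y of stick0 in the frame of hearth between -0.022 and 0.022 m and x of stick0 in the frame of hearth between -0.05 and -0.024 m and angle between the x axis of stick0 and the y axis of hearth, either way round below 0.22 rad) or (z of stick0 in the frame of hearth between 0.062 and 0.074 m and x of stick0 in the frame of hearth between -0.022 and 0.022 m and y of stick0 in the frame of hearth between -0.001 and 0.052 m and angle between the x axis of stick0 and the x axis of hearth, either way round below 0.22 rad) or (z of stick0 in the frame of hearth between 0.062 and 0.074 m and x of stick0 in the frame of hearth between -0.022 and 0.022 m and y of stick0 in the frame of hearth between -0.052 and 0.001 m and angle between the x axis of stick0 and the x axis of hearth, either way round below 0.22 rad)) and ((z of stick1 in the frame of hearth between 0.022 and 0.034 m and x of stick1 in the frame of hearth between -0.022 and 0.022 m and y of stick1 in the frame of hearth between 0.026 and 0.048 m and angle between the x axis of stick1 and the x axis of hearth, either way round below 0.22 rad) or (z of stick1 in the frame of hearth between 0.022 and 0.034 m and x of stick1 in the frame of hearth between -0.022 and 0.022 m and y of stick1 in the frame of hearth between -0.048 and -0.026 m and angle between the x axis of stick1 and the x axis of hearth, either way round below 0.22 rad) or (z of stick1 in the frame of hearth between 0.042 and 0.054 m and y of stick1 in the frame of hearth between -0.022 and 0.022 m and x of stick1 in the frame of hearth between 0.024 and 0.05 m and angle between the x axis of stick1 and the y axis of hearth, either way round below 0.22 rad) or (z of stick1 in the frame of hearth between 0.042 and 0.054 m and y of stick1 in the frame of hearth between -0.022 and 0.022 m and x of stick1 in the frame of hearth between -0.05 and -0.024 m and angle between the x axis of stick1 and the y axis of hearth, either way round below 0.22 rad) or (z of stick1 in the frame of hearth between 0.062 and 0.074 m and x of stick1 in the frame of hearth between -0.022 and 0.022 m and y of stick1 in the frame of hearth between -0.001 and 0.052 m and angle between the x axis of stick1 and the x axis of hearth, either way round below 0.22 rad) or (z of stick1 in the frame of hearth between 0.062 and 0.074 m and x of stick1 in the frame of hearth between -0.022 and 0.022 m and y of stick1 in the frame of hearth between -0.052 and 0.001 m and angle between the x axis of stick1 and the x axis of hearth, either way round below 0.22 rad)) and ((z of stick2 in the frame of hearth between 0.022 and 0.034 m and x of stick2 in the frame of hearth between -0.022 and 0.022 m and y of stick2 in the frame of hearth between 0.026 and 0.048 m and angle between the x axis of stick2 and the x axis of hearth, either way round below 0.22 rad) or (z of stick2 in the frame of hearth between 0.022 and 0.034 m and x of stick2 in the frame of hearth between -0.022 and 0.022 m and y of stick2 in the frame of hearth between -0.048 and -0.026 m and angle between the x axis of stick2 and the x axis of hearth, either way round below 0.22 rad) or (z of stick2 in the frame of hearth between 0.042 and 0.054 m and y of stick2 in the frame of hearth between -0.022 and 0.022 m and x of stick2 in the frame of hearth between 0.024 and 0.05 m and angle between the x axis of stick2 and the y axis of hearth, either way round below 0.22 rad) or (z of stick2 in the frame of hearth between 0.042 and 0.054 m and y of stick2 in the frame of hearth between -0.022 and 0.022 m and x of stick2 in the frame of hearth between -0.05 and -0.024 m and angle between the x axis of stick2 and the y axis of hearth, either way round below 0.22 rad) or (z of stick2 in the frame of hearth between 0.062 and 0.074 m and x of stick2 in the frame of hearth between -0.022 and 0.022 m and y of stick2 in the frame of hearth between -0.001 and 0.052 m and angle between the x axis of stick2 and the x axis of hearth, either way round below 0.22 rad) or (z of stick2 in the frame of hearth between 0.062 and 0.074 m and x of stick2 in the frame of hearth between -0.022 and 0.022 m and y of stick2 in the frame of hearth between -0.052 and 0.001 m and angle between the x axis of stick2 and the x axis of hearth, either way round below 0.22 rad)) and ((z of stick3 in the frame of hearth between 0.022 and 0.034 m and x of stick3 in the frame of hearth between -0.022 and 0.022 m and y of stick3 in the frame of hearth between 0.026 and 0.048 m and angle between the x axis of stick3 and the x axis of hearth, either way round below 0.22 rad) or (z of stick3 in the frame of hearth between 0.022 and 0.034 m and x of stick3 in the frame of hearth between -0.022 and 0.022 m and y of stick3 in the frame of hearth between -0.048 and -0.026 m and angle between the x axis of stick3 and the x axis of hearth, either way round below 0.22 rad) or (z of stick3 in the frame of hearth between 0.042 and 0.054 m and y of stick3 in the frame of hearth between -0.022 and 0.022 m and x of stick3 in the frame of hearth between 0.024 and 0.05 m and angle between the x axis of stick3 and the y axis of hearth, either way round below 0.22 rad) or (z of stick3 in the frame of hearth between 0.042 and 0.054 m and y of stick3 in the frame of hearth between -0.022 and 0.022 m and x of stick3 in the frame of hearth between -0.05 and -0.024 m and angle between the x axis of stick3 and the y axis of hearth, either way round below 0.22 rad) or (z of stick3 in the frame of hearth between 0.062 and 0.074 m and x of stick3 in the frame of hearth between -0.022 and 0.022 m and y of stick3 in the frame of hearth between -0.001 and 0.052 m and angle between the x axis of stick3 and the x axis of hearth, either way round below 0.22 rad) or (z of stick3 in the frame of hearth between 0.062 and 0.074 m and x of stick3 in the frame of hearth between -0.022 and 0.022 m and y of stick3 in the frame of hearth between -0.052 and 0.001 m and angle between the x axis of stick3 and the x axis of hearth, either way round below 0.22 rad)) and ((z of stick4 in the frame of hearth between 0.022 and 0.034 m and x of stick4 in the frame of hearth between -0.022 and 0.022 m and y of stick4 in the frame of hearth between 0.026 and 0.048 m and angle between the x axis of stick4 and the x axis of hearth, either way round below 0.22 rad) or (z of stick4 in the frame of hearth between 0.022 and 0.034 m and x of stick4 in the frame of hearth between -0.022 and 0.022 m and y of stick4 in the frame of hearth between -0.048 and -0.026 m and angle between the x axis of stick4 and the x axis of hearth, either way round below 0.22 rad) or (z of stick4 in the frame of hearth between 0.042 and 0.054 m and y of stick4 in the frame of hearth between -0.022 and 0.022 m and x of stick4 in the frame of hearth between 0.024 and 0.05 m and angle between the x axis of stick4 and the y axis of hearth, either way round below 0.22 rad) or (z of stick4 in the frame of hearth between 0.042 and 0.054 m and y of stick4 in the frame of hearth between -0.022 and 0.022 m and x of stick4 in the frame of hearth between -0.05 and -0.024 m and angle between the x axis of stick4 and the y axis of hearth, either way round below 0.22 rad) or (z of stick4 in the frame of hearth between 0.062 and 0.074 m and x of stick4 in the frame of hearth between -0.022 and 0.022 m and y of stick4 in the frame of hearth between -0.001 and 0.052 m and angle between the x axis of stick4 and the x axis of hearth, either way round below 0.22 rad) or (z of stick4 in the frame of hearth between 0.062 and 0.074 m and x of stick4 in the frame of hearth between -0.022 and 0.022 m and y of stick4 in the frame of hearth between -0.052 and 0.001 m and angle between the x axis of stick4 and the x axis of hearth, either way round below 0.22 rad)) and ((z of stick5 in the frame of hearth between 0.022 and 0.034 m and x of stick5 in the frame of hearth between -0.022 and 0.022 m and y of stick5 in the frame of hearth between 0.026 and 0.048 m and angle between the x axis of stick5 and the x axis of hearth, either way round below 0.22 rad) or (z of stick5 in the frame of hearth between 0.022 and 0.034 m and x of stick5 in the frame of hearth between -0.022 and 0.022 m and y of stick5 in the frame of hearth between -0.048 and -0.026 m and angle between the x axis of stick5 and the x axis of hearth, either way round below 0.22 rad) or (z of stick5 in the frame of hearth between 0.042 and 0.054 m and y of stick5 in the frame of hearth between -0.022 and 0.022 m and x of stick5 in the frame of hearth between 0.024 and 0.05 m and angle between the x axis of stick5 and the y axis of hearth, either way round below 0.22 rad) or (z of stick5 in the frame of hearth between 0.042 and 0.054 m and y of stick5 in the frame of hearth between -0.022 and 0.022 m and x of stick5 in the frame of hearth between -0.05 and -0.024 m and angle between the x axis of stick5 and the y axis of hearth, either way round below 0.22 rad) or (z of stick5 in the frame of hearth between 0.062 and 0.074 m and x of stick5 in the frame of hearth between -0.022 and 0.022 m and y of stick5 in the frame of hearth between -0.001 and 0.052 m and angle between the x axis of stick5 and the x axis of hearth, either way round below 0.22 rad) or (z of stick5 in the frame of hearth between 0.062 and 0.074 m and x of stick5 in the frame of hearth between -0.022 and 0.022 m and y of stick5 in the frame of hearth between -0.052 and 0.001 m and angle between the x axis of stick5 and the x axis of hearth, either way round below 0.22 rad)) and linear speed of each of stick0, stick1, stick2, stick3, stick4, stick5 below 0.02 m/s), for 0.3 s.
2. primer plunger at its lower stop, first stroke (value of joint pump above 0.0275 m), for 0.1 s.
3. primer plunger back up after the first stroke (value of joint pump below 0.004 m), for 0.1 s.
4. primer plunger at its lower stop, second stroke (value of joint pump above 0.0275 m), for 0.1 s.
5. primer plunger back up after the second stroke (value of joint pump below 0.004 m), for 0.1 s.
6. primer plunger at its lower stop, third stroke (value of joint pump above 0.0275 m), for 0.1 s.
7. primer plunger back up after the third stroke (value of joint pump below 0.004 m), for 0.1 s.
8. igniter knob turned to its stop (value of joint igniter above 1.12 rad), for 0.1 s.
9. igniter knob released and sprung back (value of joint igniter below 0.08 rad), for 0.1 s.
At the end, for the whole second after the job is handed in: All sticks rest in the crosswise tower: layers 1, 2 within 11, 13 mm of the marks, layer 3 within 52 mm of the middle; within 22 mm of centred lengthwise, 0.22 rad, 6 mm in height. Mug upright (0.1 rad) at rest on the mat, within 25 mm of its centre. Plunger up (4 mm), knob back (0.08 rad) (all of step 1 and horizontal distance between mug and mat below 0.025 m and angle between mug's own z axis and vertical below 0.1 rad and height (world z) of mug below 0.01 m and linear speed of mug below 0.02 m/s and value of joint pump below 0.004 m and value of joint igniter below 0.08 rad); the robot touches nothing.
It fails at once if the French press is pushed more than 40 mm away or tipped over (distance of french_press from where it was at the start of the episode above 0.04 m or angle between french_press's own z axis and vertical above 0.5 rad).
It fails at once if the measuring jug is pushed more than 40 mm away or tipped over (distance of jug from where it was at the start of the episode above 0.04 m or angle between jug's own z axis and vertical above 0.5 rad).
It fails at once if the stir stick is pushed more than 40 mm away or tipped over (distance of stir_stick from where it was at the start of the episode above 0.04 m or angle between stir_stick's own z axis and vertical above 0.5 rad).
It fails at once if the coffee tin is pushed more than 40 mm away or tipped over (distance of tin from where it was at the start of the episode above 0.04 m or angle between tin's own z axis and vertical above 0.5 rad).
Of stick0, stick1, stick2, stick3, stick4, stick5 only 4 to 6 are there at a start; the rules pass over those that are not, and their reading is None.
At some moment in a run one of mug may be knocked a few centimetres aside while the robot is not near it.
Once in a run the grip may slacken for a moment while it holds something.
It also fails if it takes over 210 s, if anything falls off the work surface, if the arm or the gripper's body presses on something with over 40 N, if the wrist force passes 120 N, or if a joint passes its speed limit or range.

ROBOT

A 6-joint arm with a two-finger parallel gripper is mounted at the origin on the work surface. World frame = base frame: x ahead of the robot, y to its left, z up, the work surface at z = 0. Lengths are in m, angles in rad, forces in N, time in s.
With the tool pointing down it reaches from about 0.225 to 0.875 m from the base axis. Payload 3.4 kg.
Tool frame: the origin (TCP) lies on the centre line of the jaws, within the pads' length; the fingertips stand 19 mm ahead of it and the grasp point (between the pads) is the TCP (nose_length is the distance from the TCP to the fingertips, in m); z points along the fingers, y is the direction in which the jaws open and shut (so a half turn about z gives the same grasp; the last joint's range is limited). The gripper opens to 85 mm and grips with 20 to 120 N. Pads are 22 mm wide; open, the fingers measure 114 mm over their backs; the gripper's body (76 mm by 85 mm) begins 54 mm behind the grasp point. The pads swing forward as they close: fully open they stand 13 mm farther back than shut.
Start: joints at [1.219, 0.276, 1.505, -0, 1.361, -0.121], TCP at [0.132, 0.56, 0.25] pointing down, gripper open.
Joint ranges: [-2.89, 2.89], [-0.75, 2.08], [0.22, 2.7], [-1.18, 4.32], [0.11, 2.71], [-2.7, 2.7]. Speed limits (rad/s): [2.57, 2.57, 3.14, 3.14, 3.14, 3.14].

INTERFACE

Orientations are given as a unit quaternion [w, x, y, z].
In Python, from rig import * gives the robot as it stands.
- The arm moves only by the shell command python3 -m jog 'ROWS' [OPENING] [FORCE]. ROWS is JSON, one flat list of numbers, 6 for each row, row after row: the shift along the tool's x, y, z in mm, then the turn, a rotation vector about the tool's x, y, z in degrees. In form: [tx, ty, tz, wx, wy, wz, tx, ty, tz, wx, wy, wz, ...]. A call has 1 to 10 rows; each row is the pose to reach, as a shift and turn from the pose commanded when the call began, along the tool's axes at that moment; what a row does not reach only later rows make up. A row lasts 1/8 s, in which the tool goes at most 62.5 mm and 10.7 degrees, less where a joint would pass 70% of its speed; a pose out of reach is approached as far as the arm can. A call with a gripper value outside its range is refused whole. OPENING is the closure, from 0 (fully open) to 1 (shut), set as the call begins (- or left out, the last holds). The fingers move at their own pace and stop on an object; FORCE is the grip in N (left out, the last holds). Time passes only in rows, so rows that repeat a pose let the fingers close. It gives the time, the measured TCP pose, the force and the opening at its end, in the units of the state.
- get_state(): the state, without advancing time (a new reading comes with each control period).
- get_image(name): name is "scene" or "top" or "wrist"; returns a dict with "frame" (400x640x3 uint8, red, green, blue), "camera_matrix" (3x3 intrinsics, pixels), "rvec" (rotation vector, rad) and "tvec" (3), from world to camera coordinates, as OpenCV has them. Camera axes: x right, y down, z forward; pixel columns grow to the right and rows downward; lengths in m; the calibration is good to about 2 mm. The wrist camera is an equidistant fisheye: a pixel r from the principal point sees the ray r / f radians off the axis. A picture is of the moment at which its call begins. There is no depth.
- sign_off(): hands the job in, once; it reports no verdict.
The state is a dict: "clock": time; "qpos": joint angles; "qd": joint speeds; "effort": joint torques, N m; "position": TCP position; "ee_rot": TCP orientation; "contact_force": force on the tool from outside, world axes, zero at the start; "moment": the same for the moment, N m; "width": finger opening in m.
Only numpy, scipy, OpenCV 4.12 (cv2) and the standard library are available. Lean on these libraries where they do the work, as an engineer would, in place of code of your own. Each camera call takes 0.05 s, during which the arm holds its last target.

## Working session

There is one attempt and no reset: what is moved stays moved. The work goes in short steps, Python scripts to look and compute and a shell command to move; the robot and the scene stay as the last step left them, time stands still between calls to the robot, and variables do not carry over. Pictures are saved under pics/ and viewed, and the job is handed in when it is done.

```bash
ls; mkdir -p pics; python3 - <<'E'
from rig import *
import cv2
s=get_state();print(s)
for n in("scene","top","wrist"):
    d=get_image(n);cv2.imwrite(f"pics/{n}0.png",d["frame"][:,:,::-1]);print(n,d["camera_matrix"],d["rvec"],d["tvec"])
E
```

```text
pics
{'clock': 0.0, 'qpos': array([ 1.21899811e+00,  2.76635334e-01,  1.50617984e+00, -1.11497590e-05,
        1.36065964e+00, -1.21028825e-01]), 'qd': array([ 4.81282675e-04,  1.57417031e-03, -1.00000891e-03, -1.92244231e-03,
        1.17889291e-03,  7.66984779e-06]), 'effort': array([ 8.40312259e-04, -4.16784525e+01, -2.45800102e+01,  2.12357901e-05,
        1.13124165e-02,  1.05881725e-05]), 'position': array([0.13136963, 0.55927932, 0.24939805]), 'ee_rot': array([-2.15117277e-04,  1.15127623e-01,  9.93350263e-01, -9.16177689e-04]), 'contact_force': array([-0.50118142, -0.05403956, -0.5413071 ]), 'moment': array([-0.00672696,  0.0366649 , -0.04721683]), 'width': 0.08516790500865683}
scene [[393.79198289   0.         314.83127207]
 [  0.         393.79198289 201.58389094]
 [  0.           0.           1.        ]] [ 1.47254344  1.94492481 -0.91067705] [ 0.12203184 -0.20295024  1.64224828]
top [[391.90988737   0.         320.93055222]
 [  0.         391.90988737 195.1724403 ]
 [  0.           0.           1.        ]] [ 2.09631766 -2.10998327  0.24426072] [-0.00747763  0.54210372  1.34449914]
wrist [[309.70691629   0.         321.55863676]
 [  0.         309.70691629 201.63102301]
 [  0.           0.           1.        ]] [-2.24901337 -1.78247903 -0.29181391] [-0.57511029 -0.04162128  0.38014499]
```

View pics/scene0.png

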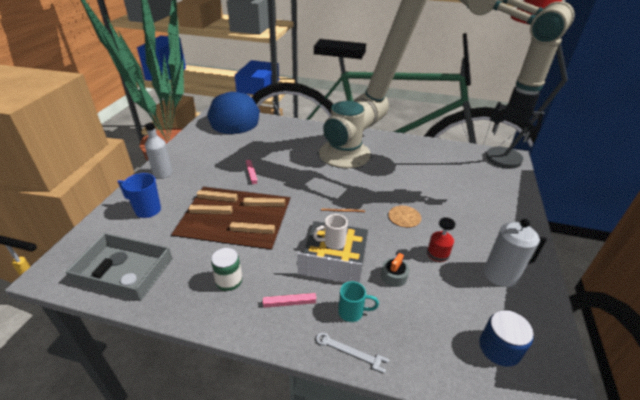

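View pics/top0.png

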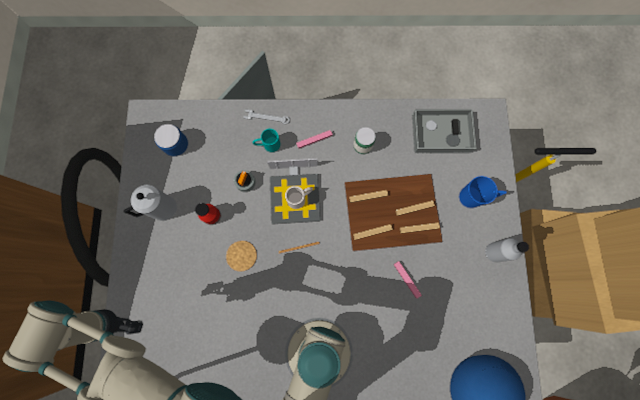

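View pics/wrist0.png

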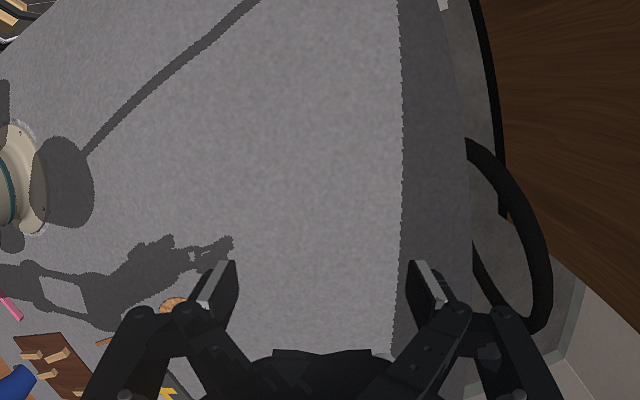

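```bash
cat > h.py <<'E'
from rig import *
import cv2, numpy as np
def ray(d,px,fish=False):
    K=d["camera_matrix"];R,_=cv2.Rodrigues(np.array(d["rvec"],float));t=np.array(d["tvec"],float)
    px=np.atleast_2d(np.array(px,float))
    v=np.c_[(px[:,0]-K[0,2])/K[0,0],(px[:,1]-K[1,2])/K[1,1]]
    if fish:
        r=np.linalg.norm(v,axis=1)[:,None]; u=v/np.maximum(r,1e-9); c=np.c_[u*np.sin(r),np.cos(r)]
    else: c=np.c_[v,np.ones(len(v))]
    return -R.T@t, c@R
def onz(d,px,z,fish=False):
    o,w=ray(d,px,fish); s=(z-o[2])/w[:,2]; return o+w*s[:,None]
def proj(d,P,fish=False):
    K=d["camera_matrix"];R,_=cv2.Rodrigues(np.array(d["rvec"],float));t=np.array(d["tvec"],float)
    c=np.atleast_2d(P)@R.T+t
    if fish:
        rr=np.linalg.norm(c[:,:2],axis=1); th=np.arctan2(rr,c[:,2]); v=c[:,:2]/np.maximum(rr,1e-9)[:,None]*th[:,None]
    else: v=c[:,:2]/c[:,2:]
    return np.c_[v[:,0]*K[0,0]+K[0,2],v[:,1]*K[1,1]+K[1,2]]
def hsv(d): return cv2.cvtColor(d["frame"],cv2.COLOR_RGB2HSV)
def blobs(m,amin=20):
    m=m.astype(np.uint8); n,l,s,c=cv2.connectedComponentsWithStats(m)
    return [(l==i,s[i,4],c[i]) for i in range(1,n) if s[i,4]>=amin]
def save(name,img,scale=1,crop=None):
    if crop: x0,y0,x1,y1=crop; img=img[y0:y1,x0:x1]
    cv2.imwrite(name,cv2.resize(img,None,fx=scale,fy=scale,interpolation=cv2.INTER_CUBIC)[:,:,::-1])
def rows(dp,state=None):
    pass
E
python3 - <<'E'
from h import *
d=get_image("top"); save("pics/topcrop.png",d["frame"],2.6,(190,130,490,280))
h=hsv(d); f=d["frame"]
def show(n,m,z,amin=20):
    for b,a,c in blobs(m,amin):
        ys,xs=np.nonzero(b); P=onz(d,np.c_[xs,ys],z)[:,:2]
        mu=P.mean(0); w,v=np.linalg.eigh(np.cov((P-mu).T)); (cx,cy),(ww,hh),an=cv2.minAreaRect((P*1000).astype(np.float32))
        ax=v[:,1]
        print(n,a,c.round(1),mu.round(4),"len",(np.sqrt(12*w)).round(3),"ang",round(np.degrees(np.arctan2(ax[1],ax[0])),1),"rect",round(cx),round(cy),round(ww),round(hh))
H,S,V=h[...,0],h[...,1],h[...,2]
for p in [(368,196),(416,208),(373,231),(240,255),(295,196),(278,198),(208,213),(244,180),(208,207),(357,240),(300,248)]: print(p,h[p[1],p[0]])
roi=np.zeros(H.shape,bool); roi[170:255,340:450]=1
show("stick",roi&(H>12)&(H<30)&(V>150)&(S>40)&(S<170),0.028)
show("yellow",(H>18)&(H<32)&(S>170)&(V>120),0.018)
roi[:]=0;roi[235:275,220:265]=1
show("mat",roi&(H>5)&(H<25)&(S>90),0.005)
show("red",((H<6)|(H>174))&(S>170)&(V>80),0.06)
show("orange",(H>6)&(H<17)&(S>200)&(V>150),0.076,8)
E
```

```text
(368, 196) [ 18 104 188]
(416, 208) [ 18 106 188]
(373, 231) [ 18 104 191]
(240, 255) [ 17 128 181]
(295, 196) [ 11  21 132]
(278, 198) [80  8 93]
(208, 213) [  2 220 124]
(244, 180) [ 14 234  87]
(208, 207) [178 159  48]
(357, 240) [ 12 168 105]
(300, 248) [ 14  90 161]
stick 218 [368.  195.5] [ 0.5476 -0.1844] len [0.021 0.141] ang 100.2 rect 548 -185 22 142
stick 221 [414.8 207.4] [ 0.5018 -0.3537] len [0.021 0.142] ang 104.1 rect 502 -353 21 142
stick 220 [419.6 227.4] [ 0.4282 -0.3666] len [0.021 0.143] ang 96.8 rect 429 -366 21 142
stick 230 [372.4 231.4] [ 0.4148 -0.1956] len [0.021 0.141] ang 105.1 rect 415 -195 21 142
yellow 194 [541.3 163.7] [ 0.6692 -0.8455] len [0.031 0.096] ang 118.6 rect 670 -847 31 103
yellow 444 [290.6 202.2] [0.5266 0.1009] len [0.109 0.172] ang 50.7 rect 525 103 168 120
yellow 81 [304.9 183.7] [0.5964 0.0484] len [0.035 0.049] ang 54.9 rect 597 44 52 42
mat 728 [241.1 255.5] [0.3339 0.2781] len [0.094 0.096] ang 105.0 rect 334 278 109 104
red 182 [209.3 214.4] [0.4748 0.3858] len [0.044 0.065] ang 151.5 rect 478 388 53 63
orange 8 [242.8 174.9] [0.6153 0.2693] len [0.01  0.028] ang -159.1 rect 615 269 22 7
```

View pics/topcrop.png

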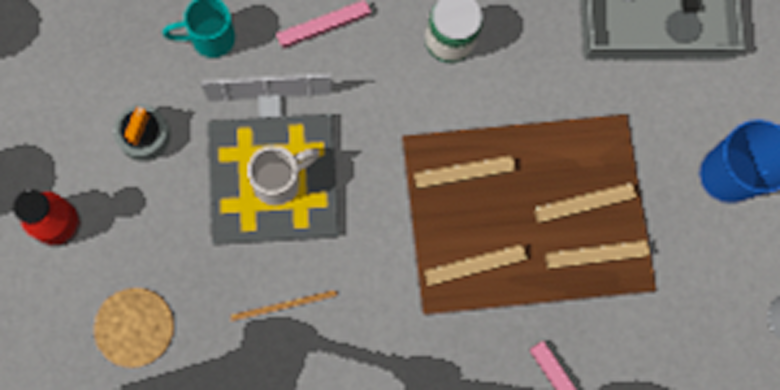

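```bash
cat >> h.py <<'E'
from scipy.spatial.transform import Rotation as Ro
def pose():
    s=get_state(); q=s["ee_rot"]; return np.array(s["position"]),Ro.from_quat([q[1],q[2],q[3],q[0]]),s
def target(yaw):  # tool down, y axis at world yaw deg
    a=np.radians(yaw); y=np.array([np.cos(a),np.sin(a),0]); z=np.array([0,0,-1.]); x=np.cross(y,z)
    return Ro.from_matrix(np.c_[x,y,z])
def plan(xyz,yaw):
    p,R,s=pose(); a=R.inv().apply(np.array(xyz)-p)*1000; 
    best=min((( R.inv()*target(y)).as_rotvec(degrees=True) for y in (yaw,yaw+180)),key=np.linalg.norm)
    other=max((( R.inv()*target(y)).as_rotvec(degrees=True) for y in (yaw,yaw+180)),key=np.linalg.norm)
    yy=R.as_matrix()[:,1]
    print("at",p.round(4),"yaw",round(np.degrees(np.arctan2(yy[1],yy[0])),1),"q6",round(s["qpos"][5],2),"w",round(s["width"],4),"t",s["clock"])
    print("shift",a.round(1),"rot",best.round(1),"or",other.round(1))
E
python3 - <<'E'
from h import *
plan([0.45,0.0,0.40],25)
d=get_image("wrist"); p,R,s=pose(); o,w=ray(d,[[321,201]],True); print("cam in tool",R.inv().apply(o-p),R.inv().apply(w))
E
```

```text
at [0.1314 0.5595 0.2498] yaw 76.8 q6 -0.12 w 0.0855 t 0.2
shift [-438.1 -472.  -149.8] rot [-0.1  0.  51.8] or [-0.000e+00 -1.000e-01 -1.282e+02]
cam in tool [ 0.08270051  0.00103682 -0.1226049 ] [[-0.31947344 -0.00225744  0.94759254]]
```

```bash
python3 -m jog '[0,0,-150,0,0,5, -50,-50,-150,0,0,15, -438,-472,-150,0,0,52, -438,-472,-150,0,0,52, -438,-472,-150,0,0,52, -438,-472,-150,0,0,52, -438,-472,-150,0,0,52, -438,-472,-150,0,0,52, -438,-472,-150,0,0,52, -438,-472,-150,0,0,52]' 0
python3 - <<'E'
from h import *
plan([0.45,0.0,0.40],25)
E
```

```text
clock: 1.5
position: [0.3984, 0.0902, 0.3938]
ee_rot: [0.0, 0.539, 0.842, 0.001]
contact_force: [1.5, 0.3, 0.0]
width: 0.0856
at [0.3984 0.0902 0.3938] yaw 24.8 q6 -0.38 w 0.0856 t 1.5
shift [-103.6    9.    -6.1] rot [ 0.1 -0.  -0.2] or [-0.000e+00 -1.000e-01  1.798e+02]
```

```bash
python3 -m jog '[-50,5,-5,0,0,0, -104,9,-6,0,0,0, -104,9,-6,0,0,0, -104,9,-6,0,0,0]' 
python3 - <<'E'
from h import *
plan([0.45,0.0,0.40],25)
d=get_image("wrist");save("pics/w1.png",d["frame"],1.25)
E
```

```text
clock: 2.0
position: [0.4493, 0.0017, 0.3992]
ee_rot: [-0.001, 0.539, 0.842, 0.0]
contact_force: [-0.3, -0.8, 0.4]
width: 0.0853
at [0.4493 0.0017 0.3992] yaw 24.7 q6 -0.58 w 0.0853 t 2.0
shift [-1.8 -0.  -0.8] rot [-0.  -0.1 -0.3] or [-1.000e-01  1.000e-01  1.797e+02]
```

View pics/w1.png

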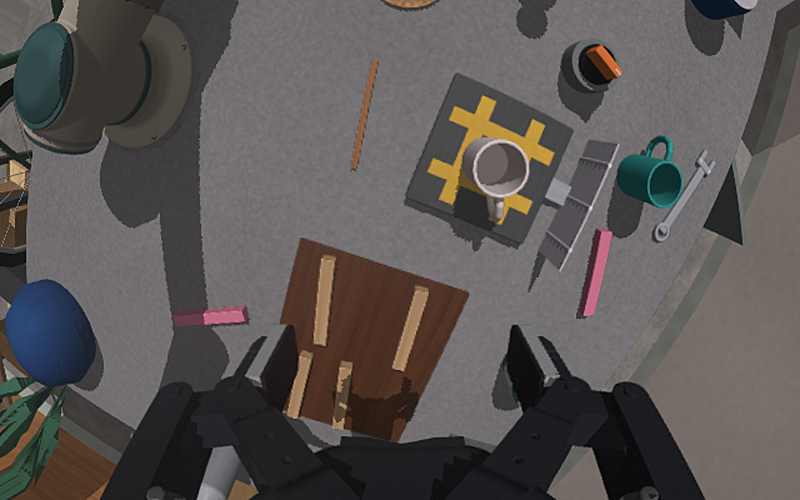

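```bash
python3 - <<'E'
from h import *
d=get_image("wrist");f=d["frame"]
np.save("w1.npy",d,allow_pickle=True)
save("pics/w1a.png",f,4.2,(315,50,500,190))
h=hsv(d);H,S,V=[h[...,i].astype(int) for i in range(3)]
pts=np.array([(457,73),(574,125),(520,245),(405,202)])/1.25
print(onz(d,pts,0.018,True)[:,:2].round(4))
roi=np.zeros(H.shape,bool);roi[50:200,315:465]=1
m=roi&(H>17)&(H<33)&(S>140)&(V>60)
ys,xs=np.nonzero(m);P=onz(d,np.c_[xs,ys],0.018,True)[:,:2]
print(len(P)); np.save("tape.npy",P)
# fit: theta by projection histogram; 
from scipy.optimize import minimize
hull=cv2.convexHull((P*1000).astype(np.float32));print(cv2.minAreaRect(hull))
# tape region model-free: outer extents along rotated axes at angles
for a in np.arange(0,24,2):
    t=np.radians(a);q=P@np.c_[[np.cos(t),np.sin(t)],[-np.sin(t),np.cos(t)]]
    hx=np.histogram(q[:,0],60)[0];hy=np.histogram(q[:,1],60)[0]
    print(a,(hx**2).sum()+(hy**2).sum())
E
```

```text
[[ 0.4487  0.1716]
 [ 0.6225  0.1879]
 [ 0.6329  0.0025]
 [ 0.4605 -0.0117]]
2446
((541.2839965820312, 88.014892578125), (149.6287078857422, 149.7368927001953), 3.1498970985412598)
0 328316
2 339178
4 341280
6 334438
8 326202
10 315068
12 302544
14 292754
16 285636
18 279138
20 271248
22 262390
```

View pics/w1a.png

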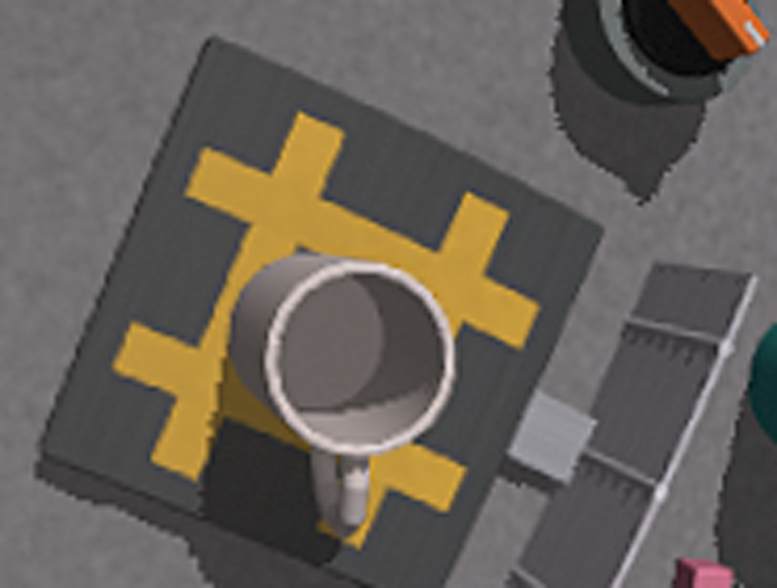

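```bash
python3 - <<'E'
from h import *
d=np.load("w1.npy",allow_pickle=True).item()
c=np.array([(361,357),(268,350),(455,360),(365,262),(355,455)])/4.2+[315,50]
r=onz(d,c,0.103,True);print("rim",r.round(4), np.linalg.norm(r[1]-r[2]),np.linalg.norm(r[3]-r[4]))
hd=onz(d,np.array([(353,478),(350,515)])/4.2+[315,50],0.085,True);print(hd.round(4)); v=hd.mean(0)-r[1:].mean(0);print(np.degrees(np.arctan2(v[1],v[0])),np.linalg.norm(v))
f=d["frame"];h=hsv(d);H,S,V=[h[...,i].astype(int) for i in range(3)]
m=(H>12)&(H<26)&(S>70)&(S<170)&(V>120);m[:190]=0;m[:,:200]=0;m[:,380:]=0
for b,a,cc in blobs(m,100):
    ys,xs=np.nonzero(b);P=onz(d,np.c_[xs,ys],0.028,True)[:,:2]
    print(a,cc.round(),cv2.minAreaRect((P*1000).astype(np.float32)))
plan([*r[1:].mean(0)[:2],0.16],25)
E
```

```text
rim [[0.5328 0.0834 0.103 ]
 [0.5038 0.0714 0.103 ]
 [0.5626 0.0976 0.103 ]
 [0.5197 0.1121 0.103 ]
 [0.5464 0.0533 0.103 ]] 0.06436614059154848 0.06453726787167773
[[0.5553 0.0447 0.085 ]
 [0.5607 0.0325 0.085 ]]
-61.05747044734751 0.05448236083723963
742 [258. 239.] ((412.99560546875, -191.49307250976562), (20.76754379272461, 144.67922973632812), 14.439553260803223)
727 [328. 262.] ((545.424072265625, -180.17445373535156), (20.61202621459961, 146.1638641357422), 10.408407211303711)
479 [239. 307.] ((426.9079895019531, -358.78375244140625), (19.898103713989258, 151.6891326904297), 6.845715045928955)
160 [274. 299.] ((488.4979248046875, -303.8687438964844), (19.616992950439453, 64.04268646240234), 13.529834747314453)
at [0.449  0.0025 0.3996] yaw 24.9 q6 -0.58 w 0.0853 t 2.1
shift [ 38.1 110.4 239.6] rot [ 0.  -0.  -0.1] or [-1.000e-01 -0.000e+00  1.799e+02]
```

```bash
python3 -m jog '[38,110,200,0,0,-4, 38,110,200,0,0,-4, 38,110,200,0,0,-4, 38,110,200,0,0,-4, 38,110,200,0,0,-4, 38,110,200,0,0,-4, 38,110,200,0,0,-4]' 0
python3 - <<'E'
from h import *
plan([0.533,0.0835,0.078],29)
d=get_image("wrist");save("pics/w2.png",d["frame"],1.25)
E
```

```text
clock: 2.98
position: [0.5341, 0.0819, 0.2017]
ee_rot: [0.002, 0.509, 0.861, 0.001]
contact_force: [-0.6, 0.4, -0.4]
width: 0.0855
at [0.5341 0.0819 0.2017] yaw 28.8 q6 -0.48 w 0.0855 t 2.975
shift [  2.1  -0.6 123.7] rot [ 0.2  0.1 -0.2] or [  0.2  -0.3 179.8]
```

View pics/w2.png

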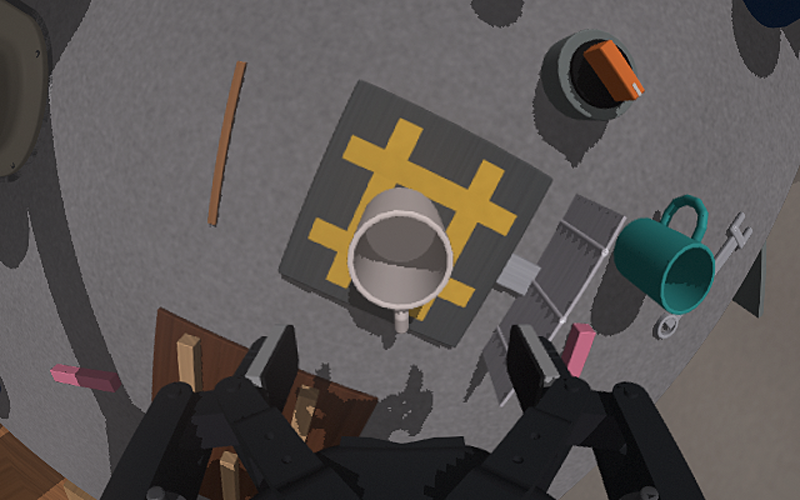

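```bash
python3 - <<'E'
from h import *
d=get_image("wrist")
r=onz(d,np.array([(349,258),(453,259),(401,208),(401,310)])/1.25,0.103,True);print(r.mean(0),r[1]-r[0],r[3]-r[2])
plan([*r.mean(0)[:2],0.078],29)
q=onz(d,np.array([(361,80),(552,179),(455,348),(279,272)])/1.25,0.018,True)[:,:2];print(q.round(4),q.mean(0))
E
python3 -m jog '[2,-1,60,0,0,0, 2,-1,100,0,0,0, 2,-1,124,0,0,0, 2,-1,124,0,0,0, 2,-1,124,0,0,0]'
```

```text
[0.53303611 0.08474669 0.103     ] [0.0560349  0.02995426 0.        ] [ 0.03192687 -0.05826587  0.        ]
at [0.534  0.0817 0.2014] yaw 28.8 q6 -0.48 w 0.0854 t 3.075
shift [  3.3   0.2 123.4] rot [ 0.2  0.1 -0.2] or [ 1.000e-01 -3.000e-01  1.798e+02]
[[ 0.4499  0.1721]
 [ 0.6241  0.1809]
 [ 0.635   0.0045]
 [ 0.4592 -0.0042]] [0.54205781 0.08831278]
clock: 3.7
position: [0.5329, 0.0831, 0.077]
ee_rot: [0.001, 0.509, 0.861, 0.001]
contact_force: [0.9, -0.3, 0.1]
width: 0.0852
```

```bash
python3 -m jog '[0,0,0,0,0,0, 0,0,0,0,0,0, 0,0,0,0,0,0, 0,0,0,0,0,0, 0,0,0,0,0,0, 0,0,0,0,0,0]' 1 60
python3 - <<'E'
from h import *
d=get_image("wrist");save("pics/w3.png",d["frame"],1.25)
plan([0.334,0.278,0.2],29)
d=get_image("top");h=hsv(d);H,S,V=[h[...,i].astype(int) for i in range(3)]
m=(H>5)&(H<25)&(S>90);m[:235]=0;m[275:]=0;m[:,:220]=0;m[:,265:]=0
ys,xs=np.nonzero(m);P=onz(d,np.c_[xs,ys],0.005)[:,:2]*1000;print(cv2.minEnclosingCircle(P.astype(np.float32)),np.median(P,0))
E
```

```text
clock: 4.45
position: [0.533, 0.0833, 0.0773]
ee_rot: [0.001, 0.509, 0.861, 0.001]
contact_force: [-0.1, -0.3, 6.2]
width: 0.0638
at [0.533  0.0833 0.0773] yaw 28.8 q6 -0.48 w 0.0638 t 4.5
shift [ 266.3  -80.3 -123.4] rot [ 0.2  0.1 -0.2] or [ 1.000e-01 -3.000e-01  1.798e+02]
((347.9859619140625, 278.9710998535156), 50.95384979248047) [357.07092197 276.68401626]
```

View pics/w3.png

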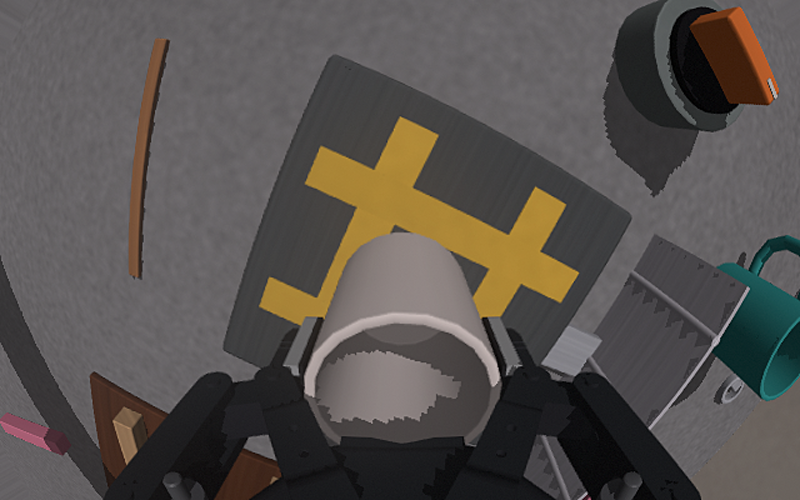

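```bash
python3 -m jog '[0,0,-30,0,0,0, 0,0,-70,0,0,0, 30,-10,-100,0,0,0, 70,-22,-120,0,0,0, 110,-35,-120,0,0,0, 150,-46,-120,0,0,0, 180,-55,-120,0,0,0, 200,-60,-120,0,0,0, 200,-60,-120,0,0,0]'
python3 - <<'E'
from h import *
d=get_image("wrist");save("pics/w4.png",d["frame"],1.25)
plan([0.334,0.278,0.2],29)
h=hsv(d);H,S,V=[h[...,i].astype(int) for i in range(3)]
m=(H>5)&(H<25)&(S>90)&(V>60)
for b,a,c in blobs(m,300):
    ys,xs=np.nonzero(b);P=onz(d,np.c_[xs,ys],0.005,True)[:,:2]*1000;print(a,c,cv2.minEnclosingCircle(P.astype(np.float32)),np.median(P,0))
E
```

```text
clock: 5.68
position: [0.3816, 0.2303, 0.1956]
ee_rot: [-0.0, 0.508, 0.861, -0.0]
contact_force: [0.2, 0.2, -1.2]
width: 0.0635
at [0.3825 0.2298 0.1957] yaw 28.9 q6 -0.12 w 0.0638 t 5.725
shift [ 65.6 -19.2  -4.4] rot [ 0.   0.  -0.1] or [  0.   -0.  179.9]
8883 [302.85635484 116.17392773] ((332.7410583496094, 280.0208435058594), 54.49191665649414) [332.91019377 280.85504421]
606 [517.4290429  256.26072607] ((666.5645751953125, 267.8301086425781), 45.474151611328125) [661.72440362 270.6229439 ]
728 [203.71428571 380.81593407] ((377.1324462890625, -173.5424346923828), 57.90966796875) [ 373.24216295 -158.6662704 ]
```

View pics/w4.png

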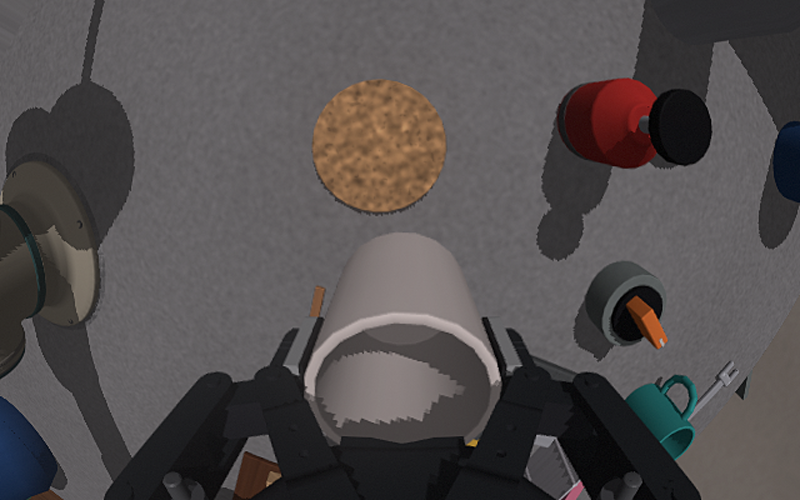

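```bash
python3 - <<'E'
from h import *
d=get_image("wrist");plan([0.333,0.280,0.0675],29)
print("pump",onz(d,np.array([(680,127),(650,127),(711,127),(681,89),(679,165)])/1.25,0.132,True).round(4))
print("knob",onz(d,np.array([(632,303),(662,346)])/1.25,0.076,True).round(4))
E
python3 -m jog '[50,-15,-4,0,0,0, 69,-20,-4,0,0,0, 69,-20,-4,0,0,0, 69,-20,40,0,0,0, 69,-20,80,0,0,0, 69,-20,110,0,0,0, 69,-20,122,0,0,0, 69,-20,128,0,0,0, 69,-20,128,0,0,0]'
python3 - <<'E'
from h import *
plan([0.333,0.280,0.065],29)
E
```

```text
at [0.3831 0.2295 0.1957] yaw 28.8 q6 -0.12 w 0.0639 t 5.775
shift [ 68.5 -19.7 128.1] rot [ 0.   0.  -0.2] or [ 1.000e-01 -1.000e-01  1.798e+02]
pump [[0.4757 0.39   0.132 ]
 [0.4572 0.3763 0.132 ]
 [0.4973 0.4064 0.132 ]
 [0.4646 0.4093 0.132 ]
 [0.4878 0.3715 0.132 ]]
knob [[0.5642 0.2822 0.076 ]
 [0.6286 0.2657 0.076 ]]
clock: 6.9
position: [0.333, 0.2807, 0.0679]
ee_rot: [0.0, 0.509, 0.861, 0.001]
contact_force: [0.5, -0.2, -2.3]
width: 0.0634
at [0.333  0.2807 0.0679] yaw 28.8 q6 0.04 w 0.0634 t 6.9
shift [-0.6 -0.4  2.9] rot [ 0.1  0.  -0.2] or [ 0.000e+00 -1.000e-01  1.798e+02]
```

```bash
python3 -m jog '[0,0,2,0,0,0, 0,0,3,0,0,0, 0,0,3,0,0,0]'
```

```text
clock: 7.28
position: [0.3323, 0.2807, 0.0648]
ee_rot: [0.0, 0.509, 0.861, 0.0]
contact_force: [-0.7, 0.8, -3.0]
width: 0.0634
```

```bash
python3 -m jog '[0,0,1,0,0,0, 0,0,2,0,0,0, 0,0,2,0,0,0]'
```

```text
clock: 7.65
position: [0.3323, 0.2808, 0.0642]
ee_rot: [0.0, 0.509, 0.861, 0.001]
contact_force: [-3.7, -1.2, 15.7]
width: 0.0633
```

```bash
python3 -m jog '[0,0,-1,0,0,0, 0,0,-1,0,0,0, 0,0,-1,0,0,0, 0,0,-1,0,0,0, 0,0,-1,0,0,0, 0,0,-1,0,0,0]' 0
python3 -m jog '[0,0,-20,0,0,0, 0,0,-60,0,0,0, 0,0,-120,0,0,0, 0,0,-150,0,0,0, 0,0,-150,0,0,0]'
python3 - <<'E'
from h import *
plan([0.545,-0.181,0.20],100-90)
d=get_image("wrist");save("pics/w5.png",d["frame"],1.25)
E
```

```text
clock: 8.4
position: [0.3322, 0.2806, 0.0634]
ee_rot: [-0.0, 0.509, 0.861, -0.0]
contact_force: [-0.7, 0.2, 0.5]
width: 0.0857
clock: 9.02
position: [0.3335, 0.2815, 0.2159]
ee_rot: [0.001, 0.509, 0.861, 0.003]
contact_force: [-0.9, 0.5, -0.6]
width: 0.0853
at [0.3335 0.2815 0.2159] yaw 28.8 q6 0.04 w 0.0853 t 9.025
shift [-507.2  -37.4   15.5] rot [ 0.3 -0.1 18.8] or [ 1.000e-01  5.000e-01 -1.612e+02]
```

View pics/w5.png

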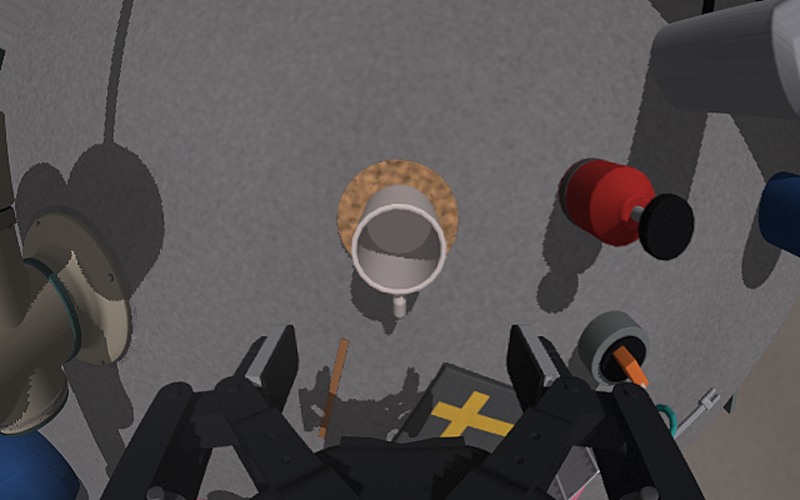

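```bash
python3 -m jog '[-60,-5,0,0,0,5, -507,-37,5,0,0,18.5, -507,-37,5,0,0,18.5, -507,-37,5,0,0,18.5, -507,-37,5,0,0,18.5, -507,-37,5,0,0,18.5, -507,-37,5,0,0,18.5, -507,-37,5,0,0,18.5, -507,-37,5,0,0,18.5, -507,-37,5,0,0,18.5]' 0.45
python3 - <<'E'
from h import *
plan([0.545,-0.181,0.20],10.3)
E
```

```text
clock: 10.32
position: [0.5427, -0.1814, 0.2062]
ee_rot: [-0.002, 0.641, 0.767, -0.0]
contact_force: [-0.1, 0.3, -1.0]
width: 0.0471
at [ 0.5427 -0.1814  0.2062] yaw 10.2 q6 -0.62 w 0.0471 t 10.325
shift [-0.   2.3  6.2] rot [-0.2 -0.2 -0.1] or [ -0.3   0.3 179.9]
```

```bash
cat > st.py <<'E'
from h import *
def sticks(z=0.028,name=None,n="wrist"):
    d=get_image(n); fish=n=="wrist"
    if name: save(name,d["frame"],1.25)
    h=hsv(d);H,S,V=[h[...,i].astype(int) for i in range(3)]
    m=(H>12)&(H<26)&(S>60)&(S<150)&(V>110)
    for b,a,c in blobs(m,200):
        ys,xs=np.nonzero(b);P=onz(d,np.c_[xs,ys],z,fish)[:,:2]
        if np.abs(P).max()>1: continue
        r=cv2.minAreaRect((P*1000).astype(np.float32)); p=cv2.boxPoints(r)
        e=max([p[1]-p[0],p[2]-p[1]],key=np.linalg.norm)
        print(a,c.round(),"ctr",np.round(r[0],1),"size",np.round(r[1],1),"ang",round(np.degrees(np.arctan2(e[1],e[0]))%180,1))
E
python3 -c "
from st import *
sticks(0.028,'pics/w6.png')"
```

```text
2122 [200. 173.] ctr [ 414.2 -194. ] size [ 24.4 138.8] ang 102.8
2548 [325. 182.] ctr [ 547.1 -183.4] size [ 19.5 139.6] ang 99.9
676 [205. 276.] ctr [ 423.4 -320.7] size [23.5 72.5] ang 91.8
264 [273. 334.] ctr [ 513.2 -384.9] size [13.5 64.8] ang 104.2
```

View pics/w6.png

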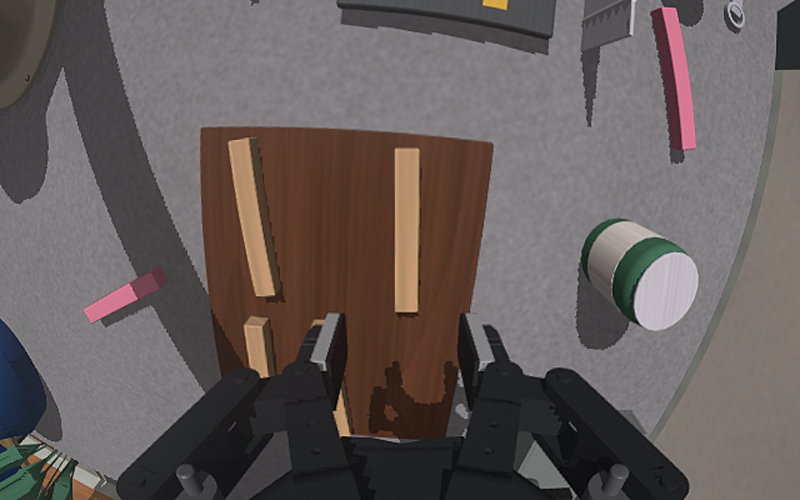

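```bash
python3 -m jog '[-2,4,60,-0.2,-0.2,0, -2,4,120,-0.2,-0.2,0, -2,4,160,-0.2,-0.2,0, -2,4,174,-0.2,-0.2,0, -2,4,176,-0.2,-0.2,0, -2,4,176,-0.2,-0.2,0]'
python3 - <<'E'
from h import *
plan([0.547,-0.183,0.030],9.9)
E
python3 -m jog '[0,0,0,0,0,0, 0,0,0,0,0,0, 0,0,0,0,0,0, 0,0,0,0,0,0, 0,0,0,0,0,0]' 1 60
```

```text
clock: 11.12
position: [0.5493, -0.1829, 0.0341]
ee_rot: [0.004, 0.641, 0.768, 0.001]
contact_force: [0.3, -0.5, 0.3]
width: 0.0467
at [ 0.5493 -0.1829  0.0341] yaw 10.3 q6 -0.62 w 0.0467 t 11.125
shift [ 0.3 -2.3  4.1] rot [0.4 0.3 0.4] or [  -0.5    0.6 -179.6]
clock: 11.75
position: [0.5491, -0.1833, 0.0341]
ee_rot: [0.004, 0.641, 0.768, 0.001]
contact_force: [-0.8, 0.9, 5.6]
width: 0.0185
```

```bash
python3 -m jog '[0,0,0,0,0,0, 0,0,0,0,0,0, 0,0,3,0,0,0, 0,0,4,0,0,0, 0,0,4,0,0,0]' 0.6
python3 -m jog '[0,0,0,0,0,0, 0,0,0,0,0,0, 0,0,0,0,0,0, 0,0,0,0,0,0, 0,0,0,0,0,0]' 1 60
python3 -m jog '[0,0,-30,0,0,0, 0,0,-70,0,0,0, 0,0,-70,0,0,0]'
python3 - <<'E'
from h import *
a=np.radians(3.1);c=np.array([0.5416,0.0882]);u=np.array([np.cos(a),np.sin(a)]);v=np.array([-u[1],u[0]])
print("L1 -/+",c-.037*v,c+.037*v,"L2 -/+",c-.037*u,c+.037*u)
plan([*(c+.037*v),0.10],93.1)
d=get_image("wrist");save("pics/w7.png",d["frame"],1.25)
E
```

```text
clock: 12.38
position: [0.548, -0.1828, 0.0282]
ee_rot: [0.002, 0.641, 0.768, 0.0]
contact_force: [-0.0, 0.5, 0.1]
width: 0.0341
clock: 13.0
position: [0.5483, -0.1829, 0.0286]
ee_rot: [0.003, 0.641, 0.768, 0.0]
contact_force: [-0.4, 0.0, 2.0]
width: 0.0184
clock: 13.38
position: [0.5498, -0.1836, 0.1014]
ee_rot: [0.006, 0.641, 0.768, 0.001]
contact_force: [-0.2, 0.3, 0.0]
width: 0.0189
L1 -/+ [0.54360092 0.05125414] [0.53959908 0.12514586] L2 -/+ [0.50465414 0.08619908] [0.57854586 0.09020092]
at [ 0.5498 -0.1836  0.1014] yaw 10.3 q6 -0.62 w 0.0189 t 13.375
shift [305.6  45.   -0.4] rot [  0.1   0.7 -82.8] or [ 0.7 -0.1 97.2]
```

View pics/w7.png

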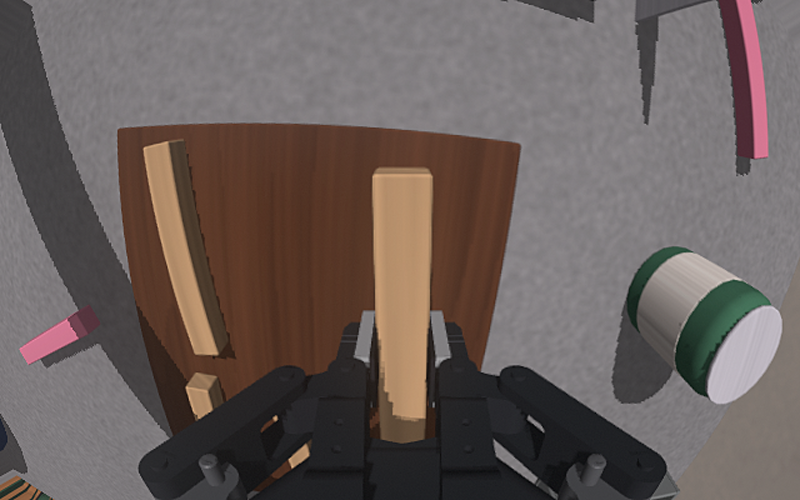

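```bash
python3 -m jog '[15,2,-40,0,0,-5, 50,8,-50,0,0,-14, 90,14,-50,0,0,-23, 130,20,-50,0,0,-32, 170,25,-50,0,0,-41, 210,31,-50,0,0,-50, 245,36,-50,0,0,-59, 275,40,-50,0,0,-68, 295,43,-50,0,0,-77, 306,45,-50,0,0.5,-83]'
python3 - <<'E'
from h import *
plan([.5396,.1251,0.040],93.1)
d=get_image("wrist");save("pics/w8.png",d["frame"],1.25)
E
```

```text
clock: 14.68
position: [0.5358, 0.1277, 0.1458]
ee_rot: [-0.003, -0.031, 1.0, 0.001]
contact_force: [-1.0, 0.2, 0.4]
width: 0.0187
at [0.5358 0.1277 0.1458] yaw 93.6 q6 -1.53 w 0.0187 t 14.675
shift [ -4.3  -3.1 105.7] rot [ 0.1 -0.3  0.5] or [   0.5    0.2 -179.5]
```

View pics/w8.png

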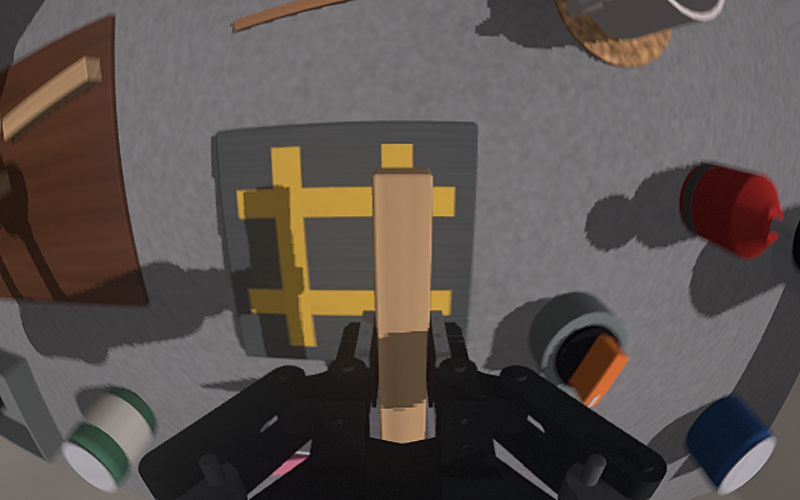

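```bash
python3 -m jog '[-4,-3,20,0,0,0.5, -4,-3,50,0,0,0.5, -4,-3,75,0,0,0.5, -4,-3,92,0,0,0.5, -4,-3,100,0,0,0.5, -4,-3,103,0,0,0.5, -4,-3,104,0,0,0.5, -4,-3,104,0,0,0.5]'
python3 - <<'E'
from h import *
plan([.5396,.1251,0.039],93.1)
E
```

```text
clock: 15.72
position: [0.5417, 0.1241, 0.0441]
ee_rot: [-0.0, -0.024, 1.0, 0.001]
contact_force: [-0.1, -0.9, -0.6]
width: 0.0185
at [0.5417 0.1241 0.0441] yaw 92.8 q6 -1.52 w 0.0185 t 15.725
shift [2.  1.1 5.1] rot [ 0.1 -0.1 -0.3] or [-1.000e-01 -2.000e-01  1.797e+02]
```

```bash
python3 -m jog '[2,1,3,0,0,0, 2,1,5,0,0,0, 2,1,6,0,0,0, 2,1,6,0,0,0]'
```

```text
clock: 16.23
position: [0.5389, 0.1251, 0.0386]
ee_rot: [-0.001, -0.024, 1.0, 0.001]
contact_force: [-3.6, -0.3, 7.4]
width: 0.0188
```

```bash
python3 -m jog '[0,0,0,0,0,0, 0,0,0,0,0,0, 0,0,0,0,0,0, 0,0,-30,0,0,0, 0,0,-80,0,0,0, 0,0,-130,0,0,0, 0,0,-160,0,0,0, 0,0,-160,0,0,0]' 0.55
python3 - <<'E'
from st import *
plan([.414,-.194,0.20],13.7)
sticks(0.038,'pics/w9.png')
E
```

```text
clock: 17.23
position: [0.5412, 0.1248, 0.2002]
ee_rot: [0.002, -0.024, 1.0, 0.001]
contact_force: [-0.0, -0.1, 0.0]
width: 0.0383
at [0.5412 0.1248 0.2002] yaw 92.8 q6 -1.52 w 0.0383 t 17.225
shift [ 142.5 -312.2   -1.2] rot [ 0.3  0.1 79.1] or [-1.000e-01  3.000e-01 -1.009e+02]
915 [482.  39.] ctr [379.9 277.7] size [22.3 79.3] ang 113.1
1238 [71. 71.] ctr [ 413.8 -176.7] size [ 23.  147.1] ang 102.6
272 [17. 92.] ctr [ 421.9 -288.4] size [19.9 62.5] ang 92.1
2890 [322. 180.] ctr [540.5 138.3] size [138.3  43.7] ang 2.8
```

View pics/w9.png

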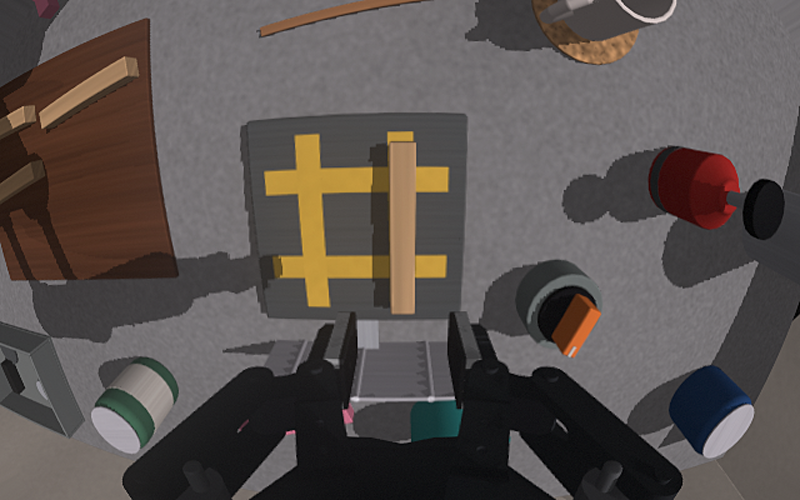

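```bash
python3 - <<'E'
from h import *
d=get_image("wrist")
e=onz(d,np.array([(403,143),(402,311)])/1.25,.038,True)[:,:2]; print(e,np.linalg.norm(e[0]-e[1]))
c=np.array([0.5416,0.0882])
h=hsv(d);H,S,V=[h[...,i].astype(int) for i in range(3)]
q=onz(d,np.array([(247,121),(467,115),(460,319),(268,317)])/1.25,0.018,True)[:,:2];print(q.round(4),q.mean(0))
t=onz(d,np.array([(306,134),(319,306),(265,182),(449,180),(275,267),(446,266)])/1.25,0.018,True)[:,:2];print(t.round(4))
a=np.radians(3.1);R=np.array([[np.cos(a),np.sin(a)],[-np.sin(a),np.cos(a)]]);print((t-c)@R.T, (e-c)@R.T)
E
```

```text
[[0.47030384 0.12332777]
 [0.60436839 0.12911912]] 0.13418957366260167
[[ 0.4544 -0.0035]
 [ 0.4459  0.1718]
 [ 0.6208  0.1819]
 [ 0.6293  0.0064]] [0.53762912 0.08915871]
[[0.466  0.047 ]
 [0.6141 0.0559]
 [0.505  0.012 ]
 [0.4984 0.1612]
 [0.5791 0.0175]
 [0.5707 0.1646]]
[[-0.07776547 -0.03709016]
 [ 0.07067481 -0.03614687]
 [-0.04066809 -0.07407922]
 [-0.03922943  0.07520261]
 [ 0.03362202 -0.07263896]
 [ 0.03322661  0.07467774]] [[-0.06929216  0.03893197]
 [ 0.06488939  0.0374648 ]]
```

```bash
python3 -m jog '[25,-55,0,0,0,9, 50,-110,0,0,0,19, 75,-165,0,0,0,29, 100,-220,0,0,0,39, 125,-270,0,0,0,49, 142,-312,0,0,0,59, 142,-312,0,0,0,69, 142,-312,0,0,0,79, 142,-312,0,0,0,79, 142,-312,0,0,0,79]' 0.5
python3 - <<'E'
from st import *
plan([.414,-.194,0.029],13.7)
sticks(0.028,'pics/w10.png')
E
```

```text
clock: 18.58
position: [0.4124, -0.1935, 0.1962]
ee_rot: [-0.003, 0.616, 0.788, 0.0]
contact_force: [0.2, 0.2, -0.5]
width: 0.0428
at [ 0.4124 -0.1935  0.1962] yaw 13.9 q6 -0.84 w 0.0428 t 18.575
shift [ -1.6   2.  167.1] rot [-0.2 -0.2  0.2] or [   0.4   -0.3 -179.8]
2746 [322. 183.] ctr [ 413.2 -194.3] size [ 19.7 139.4] ang 104.5
499 [303. 284.] ctr [ 421.8 -315.2] size [19.6 60.9] ang 97.3
269 [360. 290.] ctr [ 483.9 -301.9] size [ 9.8 57.7] ang 114.1
```

View pics/w10.png

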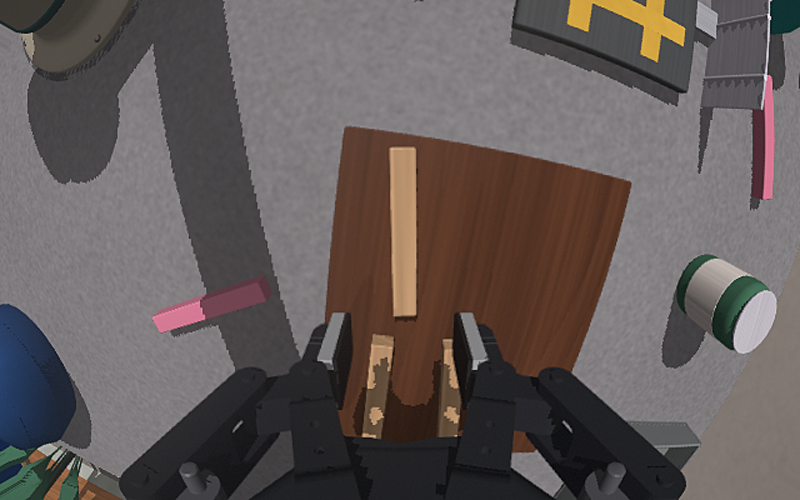

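```bash
python3 -m jog '[-2,1,60,-0.2,-0.2,-0.6, -2,1,115,-0.2,-0.2,-0.6, -2,1,150,-0.2,-0.2,-0.6, -2,1,166,-0.2,-0.2,-0.6, -2,1,169,-0.2,-0.2,-0.6, -2,1,170,-0.2,-0.2,-0.6]'
python3 - <<'E'
from h import *
plan([.4132,-.1943,0.029],14.5)
E
```

```text
clock: 19.38
position: [0.4144, -0.1954, 0.0275]
ee_rot: [0.001, 0.613, 0.79, 0.001]
contact_force: [0.3, -0.2, 0.4]
width: 0.0422
at [ 0.4144 -0.1954  0.0275] yaw 14.4 q6 -0.85 w 0.0422 t 19.375
shift [ 1.3 -0.9 -1.5] rot [ 0.1  0.1 -0.1] or [ 1.000e-01 -2.000e-01  1.799e+02]
```

```bash
python3 -m jog '[1,-1,-1,0,0,0, 1,-1,-1,0,0,0, 1,-1,-1,0,0,0, 1,-1,-1,0,0,0, 1,-1,-1,0,0,0]' 1 60
python3 -m jog '[1,-1,-30,0,0,0, 1,-1,-80,0,0,0, 1,-1,-120,0,0,0, 1,-1,-120,0,0,0]'
python3 - <<'E'
from h import *
plan([.5436,.0513,0.15],93.1)
E
```

```text
clock: 20.0
position: [0.4133, -0.1948, 0.0293]
ee_rot: [0.002, 0.613, 0.79, 0.001]
contact_force: [-1.0, -0.1, 6.3]
width: 0.0188
clock: 20.5
position: [0.4132, -0.1951, 0.1515]
ee_rot: [0.005, 0.613, 0.79, 0.001]
contact_force: [0.2, -0.7, -0.8]
width: 0.0185
at [ 0.4132 -0.1951  0.1515] yaw 14.4 q6 -0.85 w 0.0185 t 20.5
shift [206.3 187.5   1.4] rot [  0.1   0.6 -78.7] or [ 7.000e-01 -1.000e-01  1.013e+02]
```

```bash
python3 -m jog '[15,14,0,0,0,-6, 45,41,0,0,0,-15, 75,68,0,0,0,-24, 105,95,0,0,0,-33, 135,123,0,0,0,-42, 160,146,0,0,0,-51, 182,165,0,0,0,-60, 197,179,0,0,0,-69, 206,187,0,0,0.5,-79, 206,187,0,0,0.5,-79]'
python3 - <<'E'
from h import *
plan([.5436,.0513,0.042],93.1)
d=get_image("wrist");save("pics/w11.png",d["frame"],1.25)
E
```

```text
clock: 21.75
position: [0.5407, 0.0528, 0.147]
ee_rot: [-0.003, -0.029, 1.0, 0.002]
contact_force: [-0.4, 0.4, -0.3]
width: 0.0188
at [0.5407 0.0528 0.147 ] yaw 93.3 q6 -1.66 w 0.0188 t 21.75
shift [ -3.5  -2.2 104.9] rot [ 0.3 -0.4  0.2] or [   0.6    0.4 -179.8]
```

View pics/w11.png

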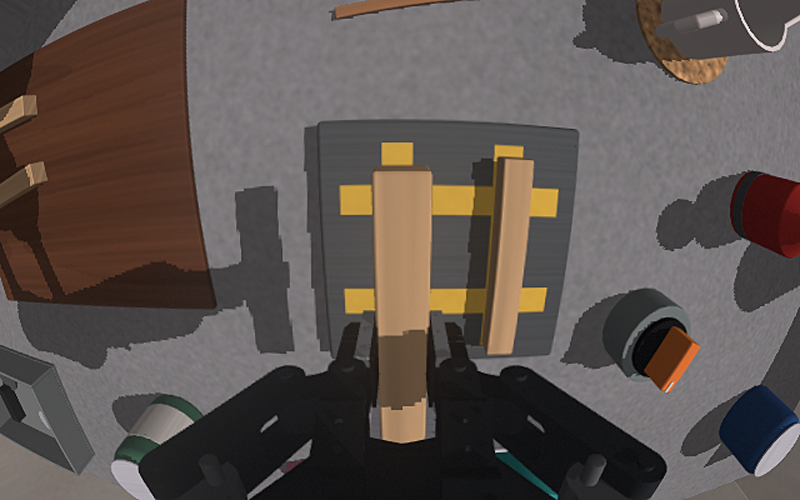

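```bash
python3 -m jog '[-3,-2,20,0,-0.3,0, -3,-2,50,0,-0.3,0, -3,-2,75,0,-0.3,0, -3,-2,92,0,-0.3,0, -3,-2,100,0,-0.3,0, -3,-2,103,0,-0.3,0, -3,-2,103,0,-0.3,0]'
python3 - <<'E'
from h import *
plan([.5436,.0513,0.039],93.1)
E
```

```text
clock: 22.68
position: [0.5441, 0.0507, 0.0456]
ee_rot: [0.001, -0.029, 1.0, 0.002]
contact_force: [-0.2, -0.6, 0.0]
width: 0.0187
at [0.5441 0.0507 0.0456] yaw 93.3 q6 -1.67 w 0.0187 t 22.675
shift [0.5 0.6 6.6] rot [0.3 0.1 0.2] or [-1.000e-01  4.000e-01 -1.798e+02]
```

```bash
python3 -m jog '[0,0,3,0,0,0, 0,0,5,0,0,0, 0,0,7,0,0,0, 0,0,7,0,0,0]'
```

```text
clock: 23.18
position: [0.544, 0.0509, 0.0393]
ee_rot: [0.001, -0.03, 1.0, 0.002]
contact_force: [-2.2, -0.6, 5.8]
width: 0.0187
```

```bash
python3 -m jog '[0,0,0,0,0,0, 0,0,0,0,0,0, 0,0,0,0,0,0, 0,0,-30,0,0,0, 0,0,-80,0,0,0, 0,0,-130,0,0,0, 0,0,-160,0,0,0, 0,0,-160,0,0,0]' 0.55
python3 - <<'E'
from st import *
plan([.498,-.355,0.20],14)
sticks(0.038,'pics/w12.png')
E
```

```text
clock: 24.18
position: [0.5454, 0.0501, 0.2009]
ee_rot: [0.003, -0.029, 1.0, 0.002]
contact_force: [-0.5, -0.1, 0.5]
width: 0.0383
at [0.5454 0.0501 0.2009] yaw 93.4 q6 -1.67 w 0.0383 t 24.175
shift [  71.2 -401.6   -1.3] rot [ 0.5  0.2 79.4] or [  -0.2    0.5 -100.6]
644 [532.  53.] ctr [382.4 266.9] size [20.1 75.3] ang 108.8
582 [39. 82.] ctr [ 424.3 -312.1] size [21.  95.8] ang 94.3
2892 [323. 181.] ctr [543.4  69.2] size [139.4  53.9] ang 3.8
2594 [398. 181.] ctr [539.7 134.7] size [139.4  39.1] ang 3.7
359 [ 53. 128.] ctr [ 484.9 -279.4] size [19.6 50.6] ang 101.3
```

View pics/w12.png

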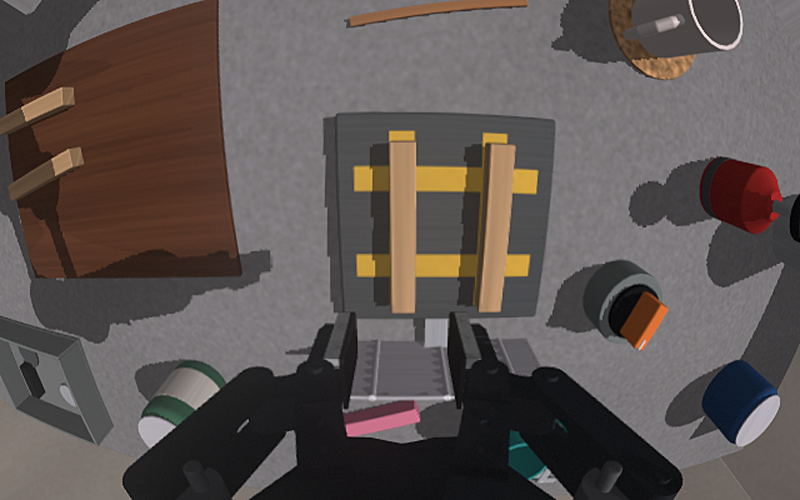

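```bash
python3 -m jog '[10,-55,0,0,0,9, 20,-110,0,0,0,19, 30,-165,0,0,0,29, 40,-220,0,0,0,39, 50,-280,0,0,0,49, 60,-340,0,0,0,59, 71,-402,0,0,0,69, 71,-402,0,0,0,79, 71,-402,0,0,0,79, 71,-402,0,0,0,79]' 0.5
python3 - <<'E'
from st import *
plan([.5,-.355,0.029],14)
sticks(0.028,'pics/w13.png')
E
```

```text
clock: 25.48
position: [0.4962, -0.3543, 0.1951]
ee_rot: [-0.002, 0.612, 0.791, 0.002]
contact_force: [-0.4, 0.2, 0.2]
width: 0.0428
at [ 0.4962 -0.3543  0.1951] yaw 14.6 q6 -0.99 w 0.0428 t 25.475
shift [ -2.8   3.4 166.1] rot [ 0.  -0.4  0.6] or [ 6.000e-01  1.000e-01 -1.794e+02]
2496 [253. 174.] ctr [ 428.1 -365.1] size [ 21.1 140.2] ang 96.5
2758 [326. 183.] ctr [ 500.9 -352.2] size [ 20.  138.5] ang 104.3
301 [198. 392.] ctr [ 384.  -736.1] size [84.5 25.9] ang 61.9
```

View pics/w13.png

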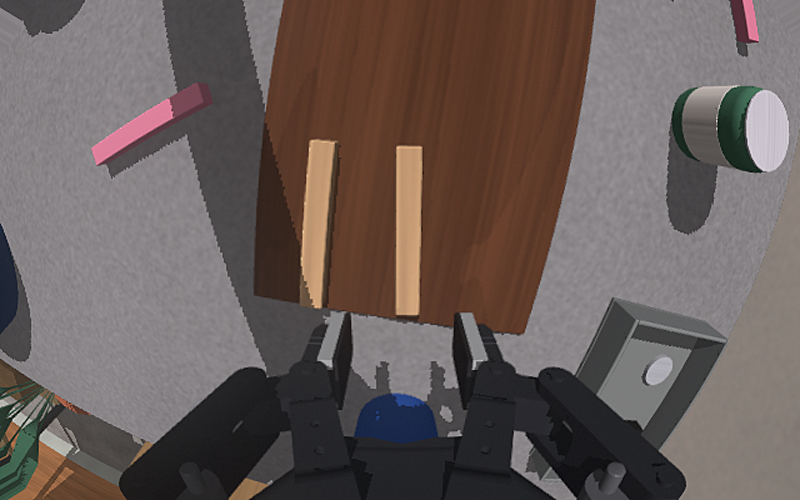

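```bash
python3 -m jog '[1,5,60,0,-0.4,0.3, 1,5,115,0,-0.4,0.3, 1,5,150,0,-0.4,0.3, 1,5,164,0,-0.4,0.3, 1,5,167,0,-0.4,0.3, 1,5,168,0,-0.4,0.3]'
python3 - <<'E'
from h import *
plan([.5009,-.3522,0.029],14.3)
E
```

```text
clock: 26.28
position: [0.5023, -0.3529, 0.0298]
ee_rot: [0.003, 0.615, 0.789, -0.0]
contact_force: [0.5, 0.6, 0.3]
width: 0.0428
at [ 0.5023 -0.3529  0.0298] yaw 14.1 q6 -0.97 w 0.0428 t 26.275
shift [ 1.1 -1.2  0.8] rot [ 0.2  0.3 -0.2] or [  0.5  -0.3 179.8]
```

```bash
python3 -m jog '[1,-1,0,0,0,0, 1,-1,0,0,0,0, 1,-1,0,0,0,0, 1,-1,0,0,0,0, 1,-1,0,0,0,0]' 1 60
python3 -m jog '[1,-1,-30,0,0,0, 1,-1,-80,0,0,0, 1,-1,-130,0,0,0, 1,-1,-130,0,0,0]'
python3 - <<'E'
from h import *
plan([.5785,.0902,0.16],3.1)
E
```

```text
clock: 26.9
position: [0.5008, -0.3523, 0.03]
ee_rot: [0.003, 0.615, 0.788, -0.0]
contact_force: [-1.4, 0.2, 6.6]
width: 0.0182
clock: 27.4
position: [0.5007, -0.3526, 0.1634]
ee_rot: [0.007, 0.615, 0.788, -0.0]
contact_force: [0.5, 0.2, -0.6]
width: 0.0189
at [ 0.5007 -0.3526  0.1634] yaw 14.1 q6 -0.97 w 0.0189 t 27.4
shift [4.106e+02 1.831e+02 2.000e-01] rot [ 0.5  0.6 11. ] or [  -0.9    0.7 -169. ]
```

```bash
python3 -m jog '[20,9,0,0,0,2, 68,30,0,0,0,5, 117,52,0,0,0,8, 166,74,0,0,0,11, 215,96,0,0,0,11, 264,118,0,0,0,11, 313,140,0,0,0,11, 360,160,0,0.4,0.4,11, 395,176,0,0.4,0.4,11, 411,183,0,0.4,0.4,11]'
python3 -m jog '[0,0,0,0,0,0, 0,0,0,0,0,0]'
python3 - <<'E'
from h import *
plan([.5785,.0902,0.062],3.1)
d=get_image("wrist");save("pics/w14.png",d["frame"],1.25)
E
```

```text
clock: 28.65
position: [0.5754, 0.0943, 0.1565]
ee_rot: [-0.004, 0.687, 0.727, -0.001]
contact_force: [-0.0, -0.9, -0.3]
width: 0.0185
clock: 28.9
position: [0.5757, 0.0912, 0.1573]
ee_rot: [-0.003, 0.688, 0.726, -0.001]
contact_force: [-0.3, -0.4, 0.4]
width: 0.0187
at [0.5757 0.0912 0.1573] yaw 3.0 q6 -0.02 w 0.0187 t 28.9
shift [-1.5  3.4 95.3] rot [-0.4 -0.2 -0.1] or [ -0.3   0.6 179.9]
```

View pics/w14.png

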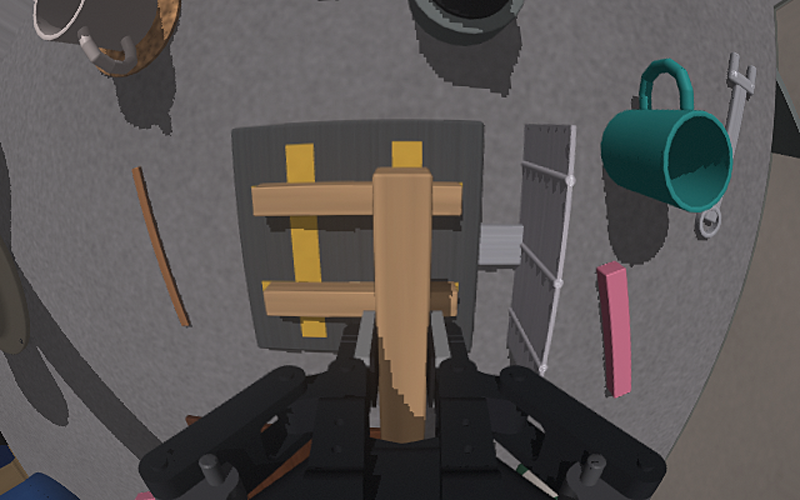

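```bash
python3 -m jog '[-1,3,20,-0.4,-0.2,0, -1,3,45,-0.4,-0.2,0, -1,3,68,-0.4,-0.2,0, -1,3,84,-0.4,-0.2,0, -1,3,91,-0.4,-0.2,0, -1,3,93,-0.4,-0.2,0, -1,3,93,-0.4,-0.2,0]'
python3 - <<'E'
from h import *
plan([.5785,.0902,0.060],3.1)
E
```

```text
clock: 29.82
position: [0.5791, 0.092, 0.0652]
ee_rot: [0.001, 0.688, 0.726, 0.001]
contact_force: [0.1, -0.2, 0.4]
width: 0.0184
at [0.5791 0.092  0.0652] yaw 3.1 q6 -0.02 w 0.0184 t 29.825
shift [-1.8 -0.7  5.2] rot [ 0.2 -0.  -0. ] or [-1.0e-01 -3.0e-01  1.8e+02]
```

```bash
python3 -m jog '[-2,0,3,0,0,0, -2,0,4,0,0,0, -2,0,6,0,0,0, -2,0,6,0,0,0]'
```

```text
clock: 30.32
position: [0.5789, 0.0901, 0.06]
ee_rot: [0.001, 0.688, 0.726, 0.001]
contact_force: [-1.5, -0.3, 6.7]
width: 0.0182
```

```bash
python3 -m jog '[-2,0,5,0,0,0, -2,0,5,0,0,0, -2,0,5,0,0,0, -2,0,-20,0,0,0, -2,0,-70,0,0,0, -2,0,-120,0,0,0, -2,0,-140,0,0,0, -2,0,-140,0,0,0]' 0.55
python3 - <<'E'
from st import *
plan([.428,-.365,0.20],6.5)
sticks(0.058,'pics/w15.png')
E
```

```text
clock: 31.32
position: [0.5797, 0.0881, 0.2005]
ee_rot: [0.002, 0.688, 0.726, 0.002]
contact_force: [-0.3, 0.1, -0.0]
width: 0.0383
at [0.5797 0.0881 0.2005] yaw 3.1 q6 -0.02 w 0.0383 t 31.325
shift [-444.3 -175.8   -0.9] rot [ 0.3 -0.  -3.4] or [ -0.   -0.5 176.6]
370 [149.  13.] ctr [411.6 257.6] size [17.6 38.7] ang 103.6
7481 [287. 184.] ctr [534.9  87.5] size [108.2 138.9] ang 93.0
485 [345. 147.] ctr [598.7 133.1] size [20.7 18.5] ang 3.5
466 [344. 217.] ctr [602.3  67.6] size [19.5 22.8] ang 95.2
```

View pics/w15.png

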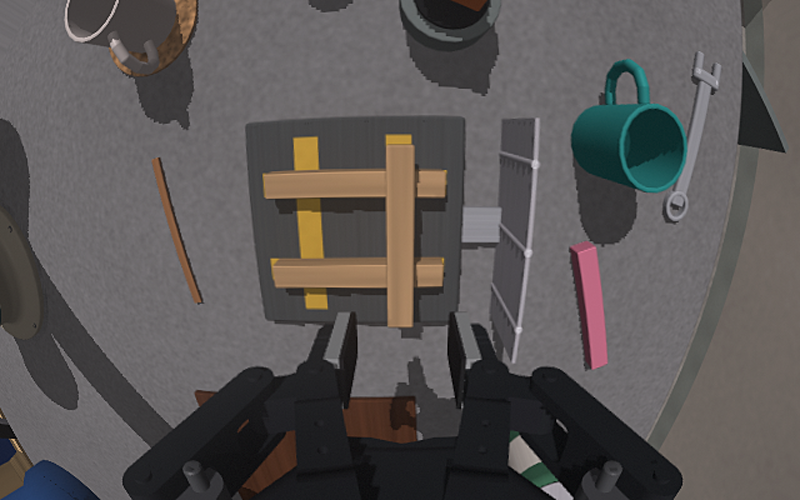

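Good. Now the last stick (at 0.428, -0.365).

```bash
python3 -m jog '[-57,-20,0,0,0,-3, -114,-42,0,0,0,-3, -171,-65,0,0,0,-3, -228,-88,0,0,0,-3, -285,-111,0,0,0,-3, -342,-134,0,0,0,-3, -399,-157,0,0,0,-3, -444,-176,0,0,0,-3.4, -444,-176,0,0,0,-3.4, -444,-176,0,0,0,-3.4]' 0.5
python3 - <<'E'
from st import *
plan([.428,-.365,0.029],6.5)
sticks(0.028,'pics/w16.png')
E
```

```text
clock: 32.62
position: [0.426, -0.3638, 0.1963]
ee_rot: [-0.002, 0.666, 0.746, 0.001]
contact_force: [0.1, 0.9, -0.1]
width: 0.0425
at [ 0.426  -0.3638  0.1963] yaw 6.4 q6 -0.95 w 0.0425 t 32.625
shift [ -2.1   1.8 167.3] rot [ 0.  -0.2 -0.1] or [ -0.4  -0.  179.9]
2709 [322. 184.] ctr [ 427.3 -365.2] size [ 19.4 138.6] ang 97.0
384 [  8. 343.] ctr [-312.5 -850.8] size [202.6  77.1] ang 51.9
230 [195. 393.] ctr [ 257.4 -735.4] size [71.9 23. ] ang 60.7
```

View pics/w16.png

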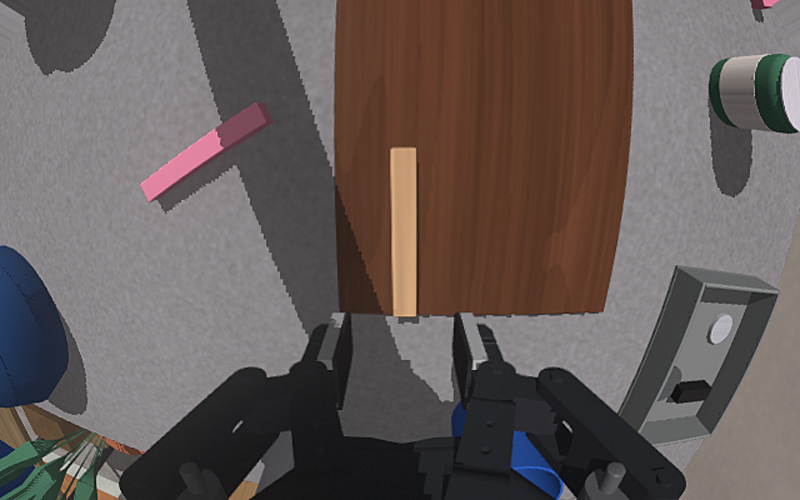

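```bash
python3 -m jog '[-2,1,60,0,-0.2,-0.5, -2,1,115,0,-0.2,-0.5, -2,1,150,0,-0.2,-0.5, -2,1,164,0,-0.2,-0.5, -2,1,167,0,-0.2,-0.5, -2,1,168,0,-0.2,-0.5]'
python3 - <<'E'
from h import *
plan([.4273,-.3652,0.029],7)
E
```

```text
clock: 33.42
position: [0.4292, -0.3671, 0.0313]
ee_rot: [0.003, 0.663, 0.749, -0.0]
contact_force: [0.1, -0.7, -0.1]
width: 0.0428
at [ 0.4292 -0.3671  0.0313] yaw 7.0 q6 -0.95 w 0.0428 t 33.425
shift [ 2.1 -1.6  2.3] rot [0.2 0.3 0. ] or [  -0.5    0.3 -180. ]
```

```bash
python3 -m jog '[2,-1,2,0,0,0, 2,-1,2,0,0,0, 2,-1,2,0,0,0, 2,-1,2,0,0,0, 2,-1,2,0,0,0]' 1 60
python3 -m jog '[2,-1,-30,0,0,0, 2,-1,-80,0,0,0, 2,-1,-130,0,0,0, 2,-1,-130,0,0,0]'
python3 - <<'E'
from h import *
plan([.5047,.0862,0.16],3.1)
E
```

```text
clock: 34.05
position: [0.4274, -0.3652, 0.0292]
ee_rot: [0.003, 0.663, 0.749, -0.0]
contact_force: [-0.6, 1.3, 5.8]
width: 0.0189
clock: 34.55
position: [0.4273, -0.3646, 0.1625]
ee_rot: [0.007, 0.663, 0.749, -0.001]
contact_force: [-1.0, 0.2, -0.4]
width: 0.0184
at [ 0.4273 -0.3646  0.1625] yaw 7.0 q6 -0.95 w 0.0184 t 34.55
shift [438.1 131.5  -1.3] rot [0.4 0.6 3.9] or [  -0.9    0.7 -176.1]
```

```bash
python3 -m jog '[20,6,0,0,0,2, 70,21,0,0,0,4, 122,37,0,0,0,4, 174,52,0,0,0,4, 226,68,0,0,0,4, 278,83,0,0,0,4, 330,99,0,0,0,4, 382,114,0,0.4,0.4,4, 420,126,0,0.4,0.4,4, 438,131,0,0.4,0.4,4]'
python3 -m jog '[0,0,0,0,0,0, 0,0,0,0,0,0]'
python3 - <<'E'
from h import *
plan([.5047,.0862,0.062],3.1)
d=get_image("wrist");save("pics/w17.png",d["frame"],1.25)
E
```

```text
clock: 35.8
position: [0.5016, 0.0899, 0.1558]
ee_rot: [-0.004, 0.688, 0.726, -0.001]
contact_force: [0.0, -0.1, -0.4]
width: 0.0187
clock: 36.05
position: [0.5018, 0.087, 0.1566]
ee_rot: [-0.003, 0.689, 0.725, -0.001]
contact_force: [-0.8, 0.2, -0.6]
width: 0.0189
at [0.5018 0.087  0.1566] yaw 2.9 q6 -0.02 w 0.0189 t 36.05
shift [-1.2  3.4 94.5] rot [-0.4 -0.2 -0.2] or [ -0.3   0.6 179.8]
```

View pics/w17.png

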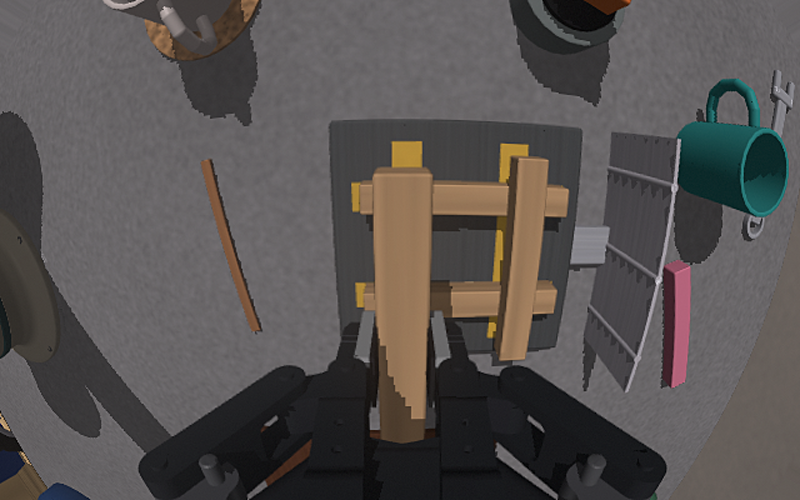

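```bash
python3 -m jog '[-1,3,20,-0.4,-0.2,0, -1,3,45,-0.4,-0.2,0, -1,3,68,-0.4,-0.2,0, -1,3,84,-0.4,-0.2,0, -1,3,91,-0.4,-0.2,0, -1,3,93,-0.4,-0.2,0, -1,3,93,-0.4,-0.2,0]'
python3 - <<'E'
from h import *
plan([.5047,.0862,0.0593],3.1)
E
```

```text
clock: 36.98
position: [0.5053, 0.0873, 0.0644]
ee_rot: [0.001, 0.689, 0.725, 0.001]
contact_force: [-0.3, 0.1, 0.1]
width: 0.0186
at [0.5053 0.0873 0.0644] yaw 2.9 q6 -0.02 w 0.0186 t 36.975
shift [-1.1 -0.6  5.1] rot [ 0.2 -0.  -0.2] or [ -0.   -0.2 179.8]
```

```bash
python3 -m jog '[-1,0,3,0,0,0, -1,0,4,0,0,0, -1,0,6,0,0,0, -1,0,6,0,0,0]'
python3 -m jog '[0,0,-1,0,0,0, 0,0,-1,0,0,0, 0,0,-1,0,0,0, 0,0,-25,0,0,0, 0,0,-70,0,0,0, 0,0,-120,0,0,0, 0,0,-145,0,0,0, 0,0,-145,0,0,0]' 0.55
python3 - <<'E'
from st import *
plan([.476,.391,0.22],30)
sticks(0.058,'pics/w18.png')
d=get_image("top");save("pics/top2.png",d["frame"],2.6,(190,130,490,280))
E
```

```text
clock: 37.48
position: [0.5051, 0.0867, 0.0592]
ee_rot: [0.001, 0.688, 0.725, 0.001]
contact_force: [-2.2, 0.8, 9.9]
width: 0.0187
clock: 38.48
position: [0.506, 0.0867, 0.2048]
ee_rot: [0.002, 0.688, 0.725, 0.002]
contact_force: [-0.8, -1.1, -0.2]
width: 0.0384
at [0.506  0.0867 0.2048] yaw 3.0 q6 -0.02 w 0.0384 t 38.475
shift [305.5 -14.  -15.2] rot [  0.4   0.1 -27. ] or [ 1.00e-01 -5.00e-01  1.53e+02]
284 [209.  10.] ctr [400.1 253. ] size [15.8 29. ] ang 107.5
326 [145.  36.] ctr [332.  237.1] size [15.2 42. ] ang 137.1
4033 [314. 185.] ctr [493.   88.7] size [ 43.4 143.5] ang 92.9
3553 [402. 187.] ctr [586.4  93. ] size [ 39.1 145. ] ang 94.4
1180 [360. 148.] ctr [538.8 135.4] size [48.  29.7] ang 3.9
1147 [358. 218.] ctr [542.1  66.8] size [48.  28.5] ang 3.8
445 [ 12. 391.] ctr [-496.1 -641.4] size [480.7  83.1] ang 33.2
```

View pics/w18.png

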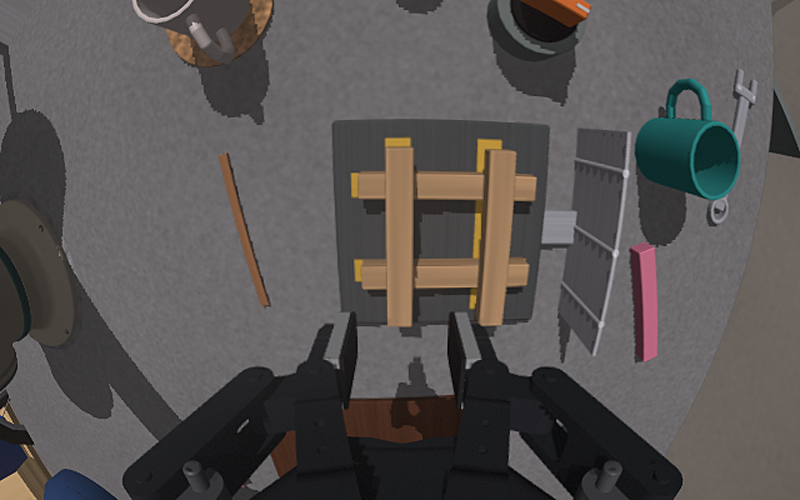

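View pics/top2.png

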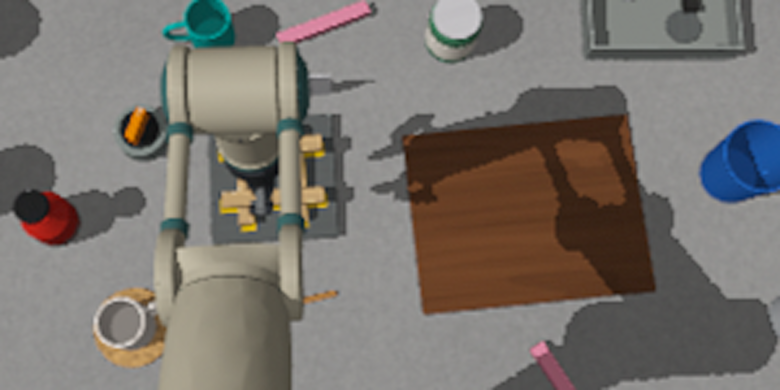

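```bash
python3 -m jog '[55,-3,-15,0,0,-9, 110,-5,-15,0,0,-18, 165,-8,-15,0,0,-27, 220,-10,-15,0,0,-27, 270,-12,-15,0,0,-27, 305,-14,-15,0,0,-27, 305,-14,-15,0,0,-27, 305,-14,-15,0,0,-27]' 1
python3 - <<'E'
from h import *
plan([.476,.391,0.16],30)
d=get_image("top");print(onz(d,[(201.5,209.6)],.132))
save("pics/top3.png",d["frame"],5,(180,190,240,240))
d=get_image("wrist");save("pics/w19.png",d["frame"],1.25)
E
```

```text
clock: 39.58
position: [0.4742, 0.3895, 0.2162]
ee_rot: [0.0, 0.5, 0.866, -0.001]
contact_force: [0.4, -0.3, -0.4]
width: -0.0002
at [0.4742 0.3895 0.2162] yaw 30.0 q6 0.05 w -0.0002 t 39.575
shift [ 0.5  2.5 56.2] rot [-0.1  0.1 -0. ] or [1.0e-01 2.0e-01 1.8e+02]
[[0.47835204 0.39243024 0.132     ]]
```

View pics/w19.png

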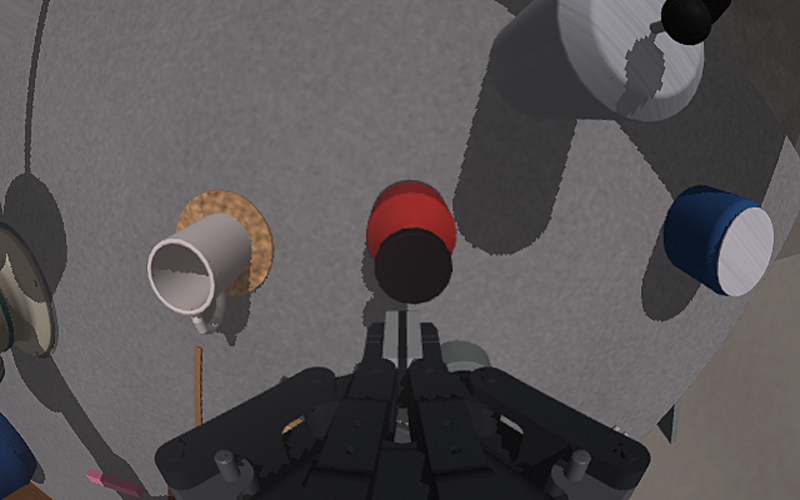

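View pics/top3.png

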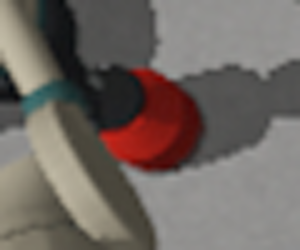

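```bash
python3 - <<'E'
from h import *
d=get_image("wrist");r=onz(d,np.array([(374,266),(453,266),(413,228),(413,303)])/1.25,.132,True);print(r.mean(0),np.linalg.norm(r[1]-r[0]),np.linalg.norm(r[3]-r[2]))
plan([*r.mean(0)[:2],0.156],30)
E
```

```text
[0.4789621  0.39628017 0.132     ] 0.04556605362479062 0.04628781033774374
at [0.4749 0.3891 0.2175] yaw 29.9 q6 0.05 w 0.0 t 39.725
shift [ 4.2  7.1 61.5] rot [ 0.   0.  -0.1] or [ 1.000e-01 -0.000e+00  1.799e+02]
```

```bash
python3 -m jog '[2,6,30,0,0,0, 2,6,55,0,0,0, 2,6,60,0,0,0, 2,6,60,0,0,0, 2,6,60,0,0,0]'
python3 -m jog '[0,0,8,0,0,0, 0,0,8,0,0,0, 0,0,8,0,0,0]'
```

```text
clock: 40.35
position: [0.4799, 0.3954, 0.1594]
ee_rot: [0.001, 0.5, 0.866, 0.002]
contact_force: [0.5, 0.4, -0.1]
width: -0.0002
clock: 40.72
position: [0.4797, 0.3956, 0.1507]
ee_rot: [0.001, 0.5, 0.866, 0.001]
contact_force: [1.2, 0.3, 3.5]
width: -0.0001
```

```bash
python3 -m jog '[0,0,10,0,0,0, 0,0,20,0,0,0, 0,0,27,0,0,0, 0,0,30,0,0,0, 0,0,31,0,0,0, 0,0,32,0,0,0, 0,0,32,0,0,0]'
```

```text
clock: 41.6
position: [0.4799, 0.3957, 0.121]
ee_rot: [0.001, 0.5, 0.866, 0.002]
contact_force: [-1.8, -1.7, 14.0]
width: -0.0001
```

```bash
python3 -m jog '[0,0,1,0,0,0, 0,0,1,0,0,0, 0,0,1,0,0,0]'
python3 -m jog '[0,0,-15,0,0,0, 0,0,-30,0,0,0, 0,0,-40,0,0,0, 0,0,-40,0,0,0, 0,0,-40,0,0,0, 0,0,-40,0,0,0]'
```

```text
clock: 41.98
position: [0.4799, 0.3957, 0.121]
ee_rot: [0.002, 0.5, 0.866, 0.002]
contact_force: [-2.6, -2.3, 18.5]
width: -0.0005
clock: 42.72
position: [0.4786, 0.3949, 0.1559]
ee_rot: [0.0, 0.5, 0.866, -0.0]
contact_force: [-0.3, -0.2, -0.5]
width: 0.0001
```

```bash
python3 -m jog '[0,0,12,0,0,0, 0,0,24,0,0,0, 0,0,33,0,0,0, 0,0,38,0,0,0, 0,0,40,0,0,0, 0,0,40,0,0,0, 0,0,40,0,0,0]'
python3 -m jog '[0,0,-15,0,0,0, 0,0,-30,0,0,0, 0,0,-40,0,0,0, 0,0,-40,0,0,0, 0,0,-40,0,0,0, 0,0,-40,0,0,0]'
python3 -m jog '[0,0,12,0,0,0, 0,0,24,0,0,0, 0,0,33,0,0,0, 0,0,38,0,0,0, 0,0,40,0,0,0, 0,0,40,0,0,0, 0,0,40,0,0,0]'
python3 -m jog '[0,0,-15,0,0,0, 0,0,-30,0,0,0, 0,0,-40,0,0,0, 0,0,-40,0,0,0, 0,0,-40,0,0,0, 0,0,-40,0,0,0]'
python3 -m jog '[0,0,12,0,0,0, 0,0,24,0,0,0, 0,0,33,0,0,0, 0,0,38,0,0,0, 0,0,40,0,0,0, 0,0,40,0,0,0, 0,0,40,0,0,0]'
python3 -m jog '[0,0,-15,0,0,0, 0,0,-30,0,0,0, 0,0,-50,0,0,0, 0,0,-90,0,0,0, 0,0,-110,0,0,0, 0,0,-110,0,0,0]'
```

```text
clock: 43.6
position: [0.4799, 0.3957, 0.1209]
ee_rot: [0.002, 0.5, 0.866, 0.002]
contact_force: [-4.2, -2.4, 22.4]
width: 0.0003
clock: 44.35
position: [0.4786, 0.3949, 0.1559]
ee_rot: [0.0, 0.5, 0.866, -0.0]
contact_force: [0.5, -0.3, -0.8]
width: 0.0002
clock: 45.22
position: [0.4799, 0.3958, 0.1209]
ee_rot: [0.002, 0.5, 0.866, 0.002]
contact_force: [-3.4, -2.8, 23.7]
width: 0.0002
clock: 45.98
position: [0.4786, 0.3948, 0.1558]
ee_rot: [0.0, 0.5, 0.866, -0.0]
contact_force: [-0.2, -0.0, -0.2]
width: 0.0001
clock: 46.85
position: [0.4799, 0.3957, 0.1209]
ee_rot: [0.002, 0.5, 0.866, 0.002]
contact_force: [-3.3, -3.2, 21.6]
width: 0.0001
clock: 47.6
position: [0.4795, 0.3955, 0.2277]
ee_rot: [0.001, 0.5, 0.866, 0.002]
contact_force: [-0.3, -0.4, -0.4]
width: -0.0002
```

```bash
python3 - <<'E'
from h import *
plan([.598,.272,0.20],77)
E
```

```text
at [0.4795 0.3955 0.2277] yaw 30.0 q6 0.06 w -0.0002 t 47.6
shift [-166.2   40.8   27.9] rot [  0.2   0.1 -47. ] or [ 1.00e-01 -3.00e-01  1.33e+02]
```

```bash
python3 -m jog '[-40,10,20,0,0,-10, -80,20,25,0,0,-20, -120,30,28,0,0,-30, -166,41,28,0,0,-40, -166,41,28,0,0,-40, -166,41,28,0,0,-40, -166,41,28,0,0,-40]' 0.4
python3 - <<'E'
from h import *
plan([.598,.272,0.20],70)
d=get_image("wrist");save("pics/w20.png",d["frame"],1.25)
h=hsv(d);H,S,V=[h[...,i].astype(int) for i in range(3)]
m=(H>5)&(H<17)&(S>190)&(V>90)
for b,a,c in blobs(m,200): 
    ys,xs=np.nonzero(b);P=onz(d,np.c_[xs,ys],.076,True)[:,:2]*1000;print(a,c,cv2.minAreaRect(P.astype(np.float32)))
save("pics/w20a.png",d["frame"],4,(230,100,410,240))
E
```

```text
clock: 48.48
position: [0.5963, 0.2726, 0.1984]
ee_rot: [-0.0, 0.174, 0.985, 0.0]
contact_force: [0.5, -0.1, 0.6]
width: 0.0511
at [0.5963 0.2726 0.1984] yaw 70.0 q6 -0.9 w 0.0511 t 48.475
shift [-1.8 -0.  -1.6] rot [ 0. -0.  0.] or [   0.    0. -180.]
```

View pics/w20.png

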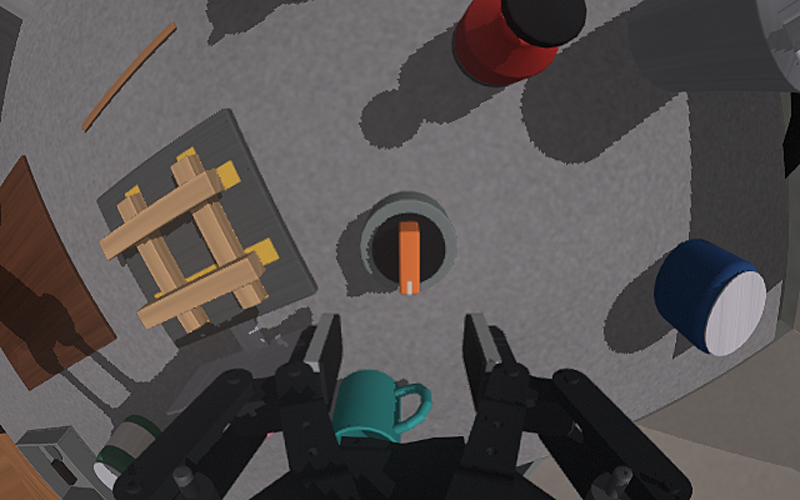

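View pics/w20a.png

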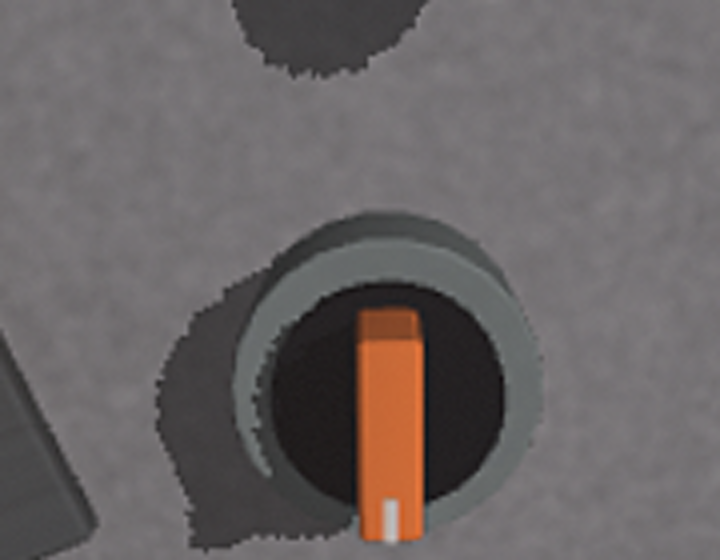

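```bash
python3 - <<'E'
from h import *
d=get_image("wrist")
e=np.array([(358,342),(424,342),(358,540),(424,540)])/4+[230,100]
r=onz(d,e,.076,True);print(r.round(4),r.mean(0),np.linalg.norm(r[2]-r[0]),np.degrees(np.arctan2(*(r[2]-r[0])[[1,0]])))
plan([*r.mean(0)[:2],0.071],70)
E
```

```text
[[0.5835 0.2768 0.076 ]
 [0.5882 0.2896 0.076 ]
 [0.6256 0.2614 0.076 ]
 [0.6305 0.275  0.076 ]] [0.60696118 0.275691   0.076     ] 0.04476460710811225 -20.093060992703467
at [0.5966 0.2728 0.199 ] yaw 70.0 q6 -0.9 w 0.0512 t 48.575
shift [ -8.7   6.1 128. ] rot [0.1 0.1 0. ] or [-1.0e-01  1.0e-01 -1.8e+02]
```

```bash
python3 -m jog '[-9,6,40,0,0,0, -9,6,80,0,0,0, -9,6,110,0,0,0, -9,6,124,0,0,0, -9,6,127,0,0,0, -9,6,127,0,0,0]' 0.5
python3 - <<'E'
from h import *
plan([.607,.2757,0.071],70)
d=get_image("wrist");save("pics/w21.png",d["frame"],1.25)
E
```

```text
clock: 49.32
position: [0.6089, 0.275, 0.0733]
ee_rot: [0.002, 0.174, 0.985, 0.001]
contact_force: [1.1, 0.2, 0.8]
width: 0.0428
at [0.6089 0.275  0.0733] yaw 70.0 q6 -0.9 w 0.0428 t 49.325
shift [2.1 0.  2.3] rot [ 0.1  0.2 -0. ] or [  0.3  -0.2 180. ]
```

View pics/w21.png

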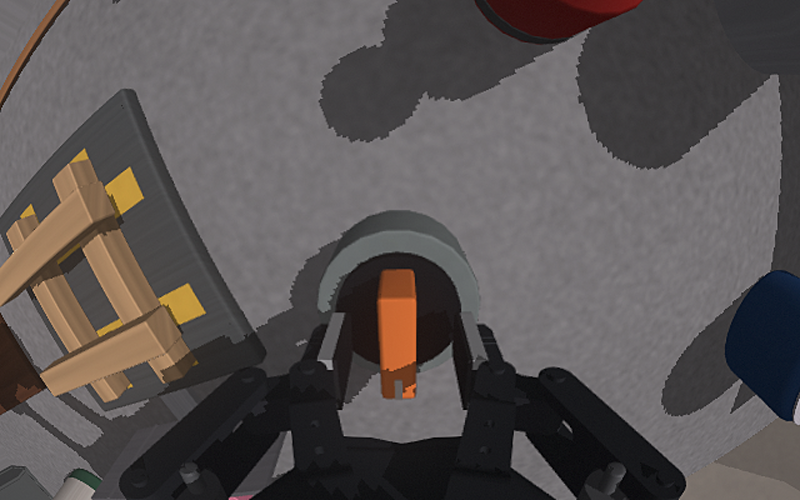

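```bash
python3 - <<'E'
from h import *
d=get_image("wrist")
r=onz(d,np.array([(397,297),(401,398)])/1.25,.076,True);print(r.round(4),r.mean(0))
plan([*r.mean(0)[:2],0.071],70)
E
```

```text
[[0.5847 0.2831 0.076 ]
 [0.6276 0.2689 0.076 ]] [0.6061632  0.27600471 0.076     ]
at [0.6091 0.2749 0.0737] yaw 70.0 q6 -0.9 w 0.0426 t 49.425
shift [3.2 0.1 2.7] rot [ 0.2  0.2 -0. ] or [  0.3  -0.2 180. ]
```

```bash
python3 -m jog '[3,0,2,0,0,0, 3,0,2,0,0,0, 3,0,2,0,0,0]'
python3 -m jog '[0,0,0,0,0,0, 0,0,0,0,0,0, 0,0,0,0,0,0, 0,0,0,0,0,0]' 1 40
python3 -m jog '[0,0,0,0,0,9, 0,0,0,0,0,18, 0,0,0,0,0,27, 0,0,0,0,0,36, 0,0,0,0,0,45, 0,0,0,0,0,54]'
```

```text
clock: 49.8
position: [0.6054, 0.2755, 0.0704]
ee_rot: [0.001, 0.174, 0.985, 0.0]
contact_force: [-0.0, 0.2, -1.0]
width: 0.0425
clock: 50.3
position: [0.6051, 0.2747, 0.0704]
ee_rot: [0.001, 0.174, 0.985, -0.0]
contact_force: [-2.3, -5.3, 3.7]
width: 0.0133
clock: 51.05
position: [0.6061, 0.2756, 0.0704]
ee_rot: [0.001, 0.604, 0.797, 0.001]
contact_force: [-0.4, -2.0, 1.5]
width: 0.0131
```

```bash
python3 -m jog '[0,0,0,0,0,6, 0,0,0,0,0,12, 0,0,0,0,0,14, 0,0,0,0,0,15, 0,0,0,0,0,15]'
python3 - <<'E'
from h import *
plan([.606,.2757,.071],1)
s=get_state();print(s["moment"],s["contact_force"])
d=get_image("wrist");save("pics/w22.png",d["frame"],1.25)
E
python3 -m jog '[0,0,0,0,0,1.5, 0,0,0,0,0,2, 0,0,0,0,0,2]'
python3 - <<'E'
from h import *
plan([.606,.2757,.071],1)
s=get_state();print(s["moment"],s["contact_force"])
E
```

```text
clock: 51.68
position: [0.6065, 0.2756, 0.0704]
ee_rot: [0.001, 0.701, 0.714, 0.002]
contact_force: [2.6, -1.2, 1.0]
width: 0.013
at [0.6065 0.2756 0.0704] yaw 1.1 q6 0.3 w 0.013 t 51.675
shift [ 0.1 -0.5 -0.6] rot [ 0.2 -0.   0.1] or [ 1.000e-01  4.000e-01 -1.799e+02]
[-0.36988614 -0.48399225  0.48157563] [ 2.62656532 -1.2141953   0.99242695]
clock: 52.1
position: [0.6064, 0.2756, 0.0704]
ee_rot: [0.001, 0.713, 0.701, 0.002]
contact_force: [5.1, -2.3, -0.3]
width: 0.0135
at [0.6064 0.2756 0.0704] yaw -1.0 q6 0.34 w 0.0135 t 52.1
shift [ 0.1 -0.4 -0.6] rot [ 0.2 -0.  -2. ] or [ -0.   -0.4 178. ]
[-0.38530582 -0.84320388  1.05373705] [ 5.12383427 -2.25982631 -0.31404757]
```

View pics/w22.png

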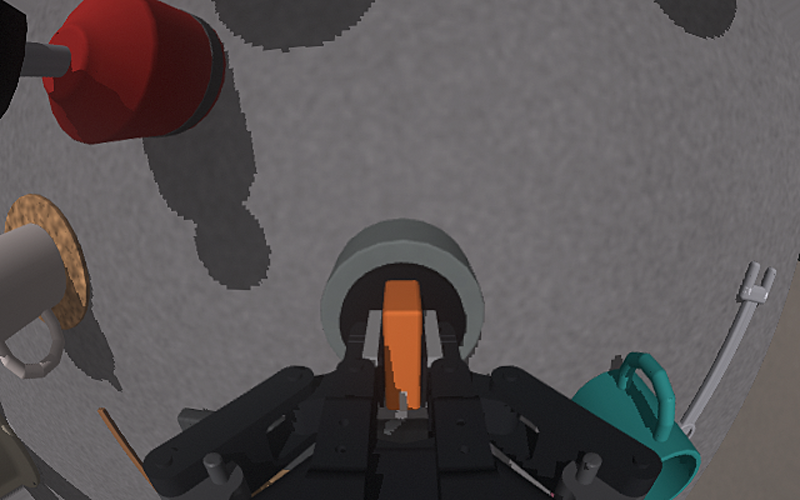

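```bash
python3 -m jog '[0,0,0,0,0,-9, 0,0,0,0,0,-18, 0,0,0,0,0,-27, 0,0,0,0,0,-36, 0,0,0,0,0,-45, 0,0,0,0,0,-54, 0,0,0,0,0,-63, 0,0,0,0,0,-69, 0,0,0,0,0,-69]'
python3 -m jog '[0,0,0,0,0,0, 0,0,0,0,0,0, 0,0,0,0,0,0, 0,0,-20,0,0,0, 0,0,-70,0,0,0, 0,0,-120,0,0,0, 0,0,-130,0,0,0, 0,0,-130,0,0,0]' 0.4
python3 - <<'E'
from h import *
plan([.36,.0,.4],70)
d=get_image("wrist");save("pics/w23.png",d["frame"],1.25)
E
```

```text
clock: 53.22
position: [0.605, 0.2747, 0.0704]
ee_rot: [0.0, 0.192, 0.981, -0.0]
contact_force: [2.1, -4.5, 3.9]
width: 0.0132
clock: 54.22
position: [0.605, 0.2757, 0.2005]
ee_rot: [0.001, 0.191, 0.982, 0.001]
contact_force: [-0.3, -0.2, -0.2]
width: 0.0509
at [0.605  0.2757 0.2005] yaw 68.0 q6 -0.86 w 0.0509 t 54.225
shift [ 123.3 -347.1 -200.3] rot [ 0.1  0.1 -2. ] or [ 1.00e-01 -2.00e-01  1.78e+02]
```

View pics/w23.png

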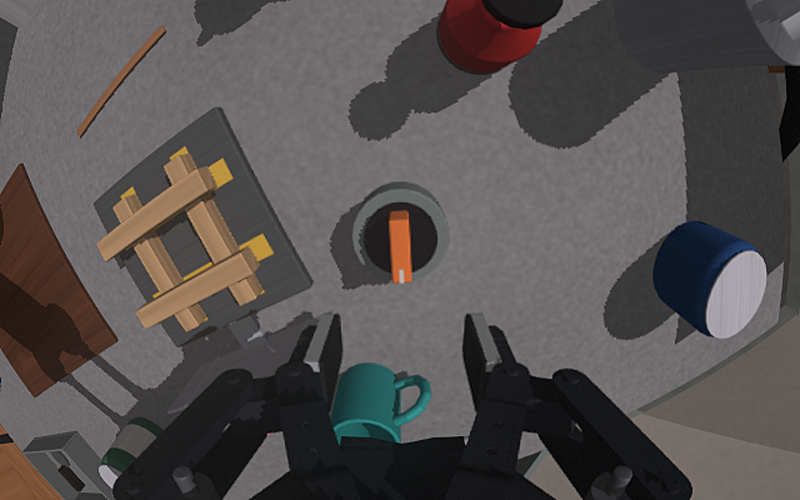

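```bash
python3 - <<'E'
from h import *
plan([.40,.14,.36],29)
E
```

```text
at [0.6043 0.2754 0.199 ] yaw 68.0 q6 -0.86 w 0.0512 t 54.275
shift [ 138.7 -202.2 -160.9] rot [-0. -0. 39.] or [   0.   -0. -141.]
```

```bash
python3 -m jog '[0,0,-55,0,0,9, 30,-40,-100,0,0,18, 60,-80,-140,0,0,27, 90,-125,-161,0,0,36, 120,-170,-161,0,0,39, 139,-202,-161,0,0,39, 139,-202,-161,0,0,39, 139,-202,-161,0,0,39]'
python3 - <<'E'
from st import *
sticks(.058,"pics/w24.png")
d=get_image("wrist")
save("pics/w24a.png",d["frame"],4,(200,20,400,170))
d=get_image("top");save("pics/top4.png",d["frame"],2.6,(190,130,490,280))
d=get_image("scene");save("pics/sc4.png",d["frame"],3,(290,180,550,320))
E
```

```text
clock: 55.28
position: [0.4006, 0.1405, 0.3596]
ee_rot: [-0.0, 0.508, 0.861, 0.0]
contact_force: [-0.6, 0.5, -0.5]
width: 0.0514
459 [298.  52.] ctr [299.6 264. ] size [22.4 77.5] ang 104.5
457 [354.  61.] ctr [368.6 288.3] size [23.1 81.8] ang 115.1
1860 [374. 224.] ctr [527.5  88.8] size [ 68.6 142.1] ang 94.3
213 [364. 192.] ctr [476.  129.8] size [25.  25.3] ang 107.0
914 [413. 234.] ctr [583.2 108.8] size [ 38.1 110. ] ang 97.3
206 [342. 232.] ctr [480.3  59.7] size [22.6 25.8] ang 100.9
```

View pics/w24.png

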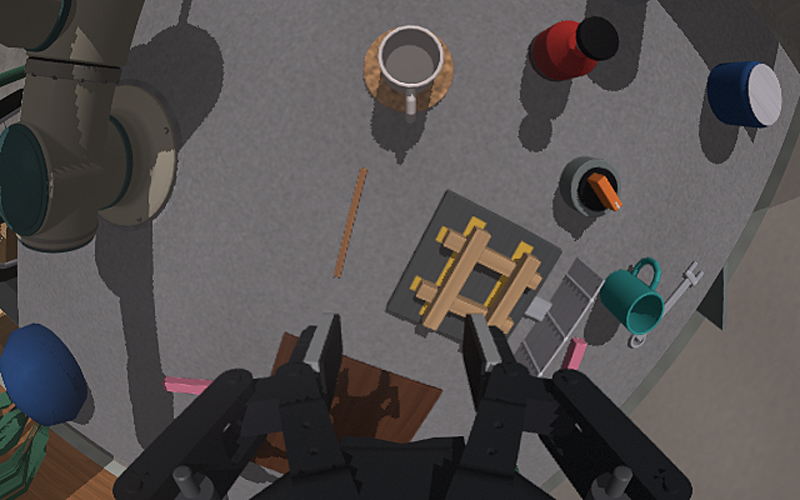

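View pics/sc4.png

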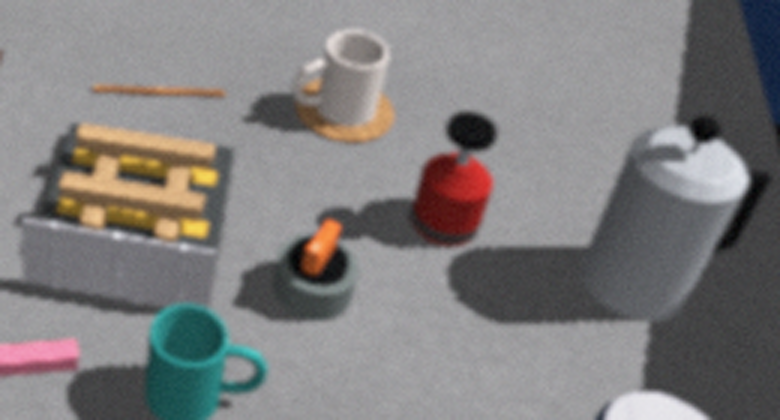

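View pics/top4.png

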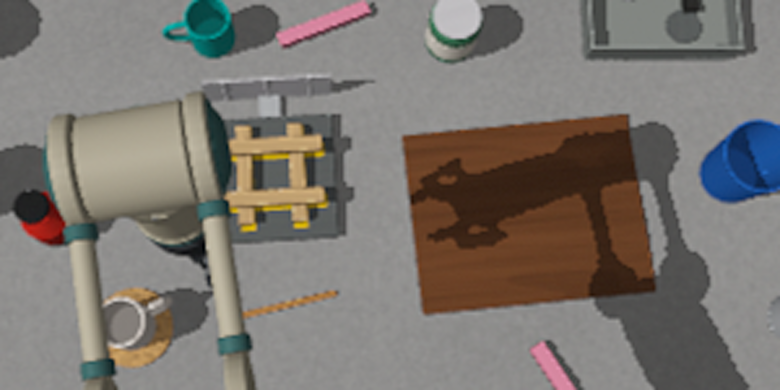

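```bash
python3 - <<'E'
from h import *
d=get_image("wrist")
r=onz(d,np.array([(378,58),(443,58),(410,26),(410,90)])/1.25,.09,True);print("mug",r.mean(0))
m=onz(d,np.array([(363,70),(453,70)])/1.25,.005,True);print("mat chord",m.round(4),m.mean(0))
h=hsv(d);H,S,V=[h[...,i].astype(int) for i in range(3)]
mm=(H>5)&(H<25)&(S>90)&(V>50);mm[100:]=0;mm[:,:270]=0;mm[:,380:]=0
ys,xs=np.nonzero(mm);P=onz(d,np.c_[xs,ys],.005,True)[:,:2]*1000;print("mat",cv2.minEnclosingCircle(P.astype(np.float32)))
t=get_image("top")
e=np.array([(229,145,324,142),(232,200,323,192)])/2.6  # layer 2 stick ends (left/right) 
for a in e:
    p=onz(t,[(190+a[0],130+a[1]+0),(190+a[2],130+a[3])],.058);print("L2",p[:,:2].round(3),p.mean(0).round(3))
s=get_state();print(s["contact_force"],s["clock"])
E
```

```text
mug [0.33477141 0.27889638 0.09      ]
mat chord [[0.2865 0.2521 0.005 ]
 [0.3812 0.3053 0.005 ]] [0.3338733  0.27868782 0.005     ]
mat ((332.7271423339844, 279.8798522949219), 54.54323196411133)
L2 [[0.579 0.144]
 [0.582 0.012]] [0.581 0.078 0.058]
L2 [[0.501 0.138]
 [0.511 0.013]] [0.506 0.076 0.058]
[ 0.57477064 -0.1550026  -0.19554237] 55.575
```

```bash
python3 -c "
from rig import *
print(sign_off())"
```

```text
the job is handed in; nothing more can be done
None
```

I did every part of the task and signed off at about 55.6 s. The last checks showed everything in place.

- **Mug:** the last wrist image puts it upright at (0.335, 0.279), about 2 mm from the cork mat's centre at (0.333, 0.280).
- **Tower:** only four sticks were present. Two lie along the marks towards the windscreen and two across them, all stable. The earlier wrist views put the layer-1 sticks within about 2 mm of their marks. The two layer-2 sticks were set at the positions worked out for their marks, and the views after placing look aligned.
- **Pump:** I made four full strokes, each to a hard stop with 18–24 N on the plunger. I raised the tool clear each time, and the plunger is up in the last scene picture.
- **Igniter:** I turned the knob clockwise about 71° to its stop, where the torque climbed to about 1 N m. I turned it back while still holding it and then released it, rather than letting it spring back from the stop. The pictures show it at its rest angle.
- **Other items:** the French press, jug, stir stick, tin and look-alikes were never touched. The gripper was empty and clear of everything at sign-off.

**One disagreement:** a rough top-view check put the layer-2 sticks about 10 mm off centre lengthwise. I put this down to the arm covering their left ends, because the wrist view after placing showed them centred to about 5 mm. Either figure is within the 22 mm limit.

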